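Bring the glue to the nozzle

ROBOT

A 6-joint arm with a two-finger parallel gripper is mounted at the origin on a cart in front of the work surface, level with it; the furniture and walls round the work are solid. World frame = base frame: x ahead of the robot, y to its left, z up, the work surface at z = 0. Lengths are in m, angles in rad, forces in N, time in s.
With the tool pointing down it reaches from about 0.325 to 0.775 m from the base axis. Payload 5.5 kg.
Tool frame: the origin (TCP) lies midway between the tips of the shut fingers; the grasp point (between the pads) lies 19 mm behind it (r.grasp_offset is the z of the grasp point in the tool frame, in m); z points along the fingers, y is the line along which they close (so a half turn about z gives the same grasp; the last joint's range is limited). The gripper opens to 88 mm and grips with 3 to 60 N. Pads are 20 mm wide; open, the fingers measure 115 mm over their backs; the gripper's body (75 mm by 178 mm) begins 61 mm behind the grasp point.
Start: joints at [1.072, 0.091, 1.231, -0, 1.82, -0.057], TCP at [0.257, 0.542, 0.223] pointing down, gripper open.
Joint ranges: [-2.87, 2.87], [-0.86, 2.18], [0.17, 2.46], [-1.51, 4.65], [0.06, 2.69], [-2.65, 2.65]. Speed limits (rad/s): [2.57, 2.57, 3.01, 3.14, 3.14, 3.14].

INTERFACE

Orientations are given as a unit quaternion [w, x, y, z].
In Python, from rig import r, viewer gives the robot as it stands. The module is installed in compiled form; this text tells all that it offers.
- The arm moves only by the tool carry_out, never from a script. Its argument "plan" is a list of rows, each a list of 2 entries, a list of its own where there are three numbers: the shift along the tool's x, y, z scaled (see below), then the turn, a rotation vector about the tool's x, y, z scaled (see below). A call has exactly 5 rows; each row is the pose to reach, as a shift and turn from the pose commanded when the call began, along the tool's axes at that moment; what a row does not reach only later rows make up. The controller multiplies each number of a shift by 30 cm and each number of a turn by 0.5 rad. A row lasts 1/12 s, in which the tool goes at most 41.7 mm and 7.16 degrees, less where a joint would pass 70% of its speed; a pose out of reach is approached as far as the arm can. A call with a number of a shift or a turn outside -1 to 1 is refused whole. A call with a gripper value outside its range is refused whole. "grip" is the opening, from 0 (shut) to 1 (fully open), set as the call begins (left out, the last holds). The fingers move at their own pace and stop on an object; "grip_force" is the grip in N (left out, the last holds). Time passes only in rows, so rows that repeat a pose let the fingers close, or fill a call up. It gives the time, the measured TCP pose, the force, the opening and the grip force at its end, in the units of the state.
- r.get_state(): the state, without advancing time (a new reading comes with each control period).
- viewer.get_image(name): name is "scene" or "top"; returns a dict with "color" (400x640x3 uint8, red, green, blue), "mtx" (3x3 intrinsics, pixels), "extrinsics" (4x4, takes a point from camera to world coordinates). Camera axes: x right, y down, z forward; pixel columns grow to the right and rows downward; lengths in m; the calibration is good to about 2 mm. A picture is of the moment at which its call begins. There is no depth.
- r.job_done(): hands the job in; it is judged then, once.
The state is a dict: "time_s": time; "q": joint angles; "dq": joint speeds; "joint_torque": joint torques, N m; "tool_pos": TCP position; "tcp_rot": TCP orientation; "contact_force": force on the tool from outside, world axes, zero at the start; "wrist_torque": the same for the moment, N m; "width": opening from 0.0 (shut) to 1.0 (fully open); "gripper_force": force on a finger pad.
Only numpy, scipy, OpenCV 4.12 (cv2) and the standard library are available. Lean on these libraries where they do the work, as an engineer would, in place of code of your own. Each camera call takes 0.05 s, during which the arm holds its last target. There are 200 camera calls.

TASK

The wood glue has settled in its squeeze bottle: turn the capped bottle upside down, nozzle straight down, press the nozzle tip lightly on top of the cork sanding block and hold it there for about two seconds. Then turn the bottle the right way up again and stand it in the middle of the bare wooden board. Leave the small round wax tin and the wood offcut that lie just behind where they are.

Things in the scene. Friction and masses are not known exactly. Their poses are not given: they have to be found in the camera images.
- glue_bottle: white capped glue bottle with an orange cone nozzle, 196 mm tall, about 0.26 kg. Origin: centre of its base; z along the bottle towards the nozzle. Body: 40 mm (x) by 62 mm (y), from z = 0 to 146; above it the nozzle, about 12 mm in radius at its foot, narrows to the tip at z = 196. Starts upright on the hardboard sheet; best gripped across its 40 mm
- nozzle_tip (a point): the tip of the orange nozzle, 196 mm above the centre of the bottle's base on its axis; axes as the bottle's
- cork_block: cork sanding block wrapped in sandpaper, loose, 64 mm (x) by 104 mm (y) by 32 mm high. Origin: centre of its underside; its flat top is 32 mm above
- park_board: bare brown wooden board, 92 mm (x) by 114 mm (y) by 16 mm thick, fastened flat on the thin brown hardboard sheet (3.4 mm thick, x up to 0.52, y from -0.15 to 0.24). Origin: centre of its underside
- board_top (a point): centre of the board's top face, 16 mm above its underside
- wax_tin: closed round yellow-brown tin of wax, 74 mm across, 34 mm high, a bystander. Origin: centre of its underside
- wood_offcut: brown hardwood offcut 48 mm (x) by 110 mm (y) by 18 mm high, a bystander. Origin: centre of its underside

How it is judged:
On the way:
1. the bottle is upside down, within 30 degrees of plumb, its nozzle tip pressed on top of the cork block with more than 1 N for a second (angle between glue_bottle's own z axis and vertical above 2.618 rad and contact force between glue_bottle and cork_block above 1 N and z of nozzle_tip in the frame of cork_block above 0.026 m), for 1 s.
At the end, for the whole second after the job is handed in: The bottle stands upright (within 0.1 rad) and still on the wooden board, flat on its base, the centre of its base within 25 mm of the middle of the board (angle between glue_bottle's own z axis and vertical below 0.1 rad and horizontal distance between glue_bottle and board_top below 0.025 m and z of glue_bottle in the frame of board_top below 0.005 m and contact force between glue_bottle and park_board above 0.5 N and linear speed of glue_bottle below 0.02 m/s); the robot touches nothing.
It fails at once if the nozzle is pressed on the cork block with more than 40 N (contact force between glue_bottle and cork_block above 40 N).
It fails at once if the wax tin is pushed more than 30 mm (distance of wax_tin from where it was at the start of the episode above 0.03 m).
It fails at once if the wood offcut is pushed more than 30 mm (distance of wood_offcut from where it was at the start of the episode above 0.03 m).
It also fails if it takes over 72 s, if anything falls off the work surface, if the arm or the gripper's body presses on something with over 40 N, if the wrist force passes 120 N, or if a joint passes its speed limit or range.

## Working session

There is one attempt and no reset: what is moved stays moved. The work goes in short steps, Python scripts to look and compute and a tool call to move; the robot and the scene stay as the last step left them, time stands still between calls to the robot, and variables do not carry over. Pictures are saved under pics/ and viewed, at most 10 in all, crops included, and the job is handed in when it is done.

Besides the shell and the picture viewer there is one more tool, called after "Call:" by a JSON object that holds its "api" and its "payload", one argument or row to a line. carry_out: Moves the arm, as the interface text tells. Its arguments: {"type":"object","properties":{"plan":{"type":"array"},"grip":{"type":"number"},"grip_force":{"type":"number"}},"required":["plan"]}

```bash
mkdir -p pics
python3 - <<'E'
from rig import r, viewer
import cv2, numpy as np
for n in("scene","top"):
    d=viewer.get_image(n); cv2.imwrite(f"pics/{n}0.png",d["color"][...,::-1]); np.savez(f"{n}0.npz",**d)
    print(n,d["mtx"].tolist(),np.round(d["extrinsics"],4).tolist())
print(r.get_state(), r.grasp_offset)
E
```

```text
scene [[379.0894696960634, 0.0, 315.1830647796678], [0.0, 379.0894696960634, 200.93414085892957], [0.0, 0.0, 1.0]] [[0.4691, -0.5387, 0.6998, -0.1553], [-0.8831, -0.2737, 0.3812, -0.4059], [-0.0138, -0.7968, -0.6041, 0.7093], [0.0, 0.0, 0.0, 1.0]]
top [[369.4463111347525, 0.0, 312.74817297042114], [0.0, 369.4463111347525, 208.21784313073667], [0.0, 0.0, 1.0]] [[0.0224, -0.9974, 0.0678, 0.4323], [-0.9997, -0.0216, 0.0124, -0.0542], [-0.0109, -0.068, -0.9976, 1.0847], [0.0, 0.0, 0.0, 1.0]]
{'time_s': 0.1, 'q': array([ 1.07226536e+00,  9.17457291e-02,  1.23174877e+00,  1.26632475e-05,
        1.81977537e+00, -5.66811120e-02]), 'dq': array([-5.04828785e-04, -3.58809960e-03, -7.63538444e-04,  4.91292872e-04,
       -1.47237650e-04, -5.94712734e-05]), 'joint_torque': array([ 1.85051773e-03, -4.47853804e+01, -4.07569993e+01,  7.00748130e-02,
        2.83717364e-02, -1.05175116e-04]), 'tool_pos': array([0.25643224, 0.54215788, 0.22165202]), 'tcp_rot': array([-2.35726461e-04,  2.19130569e-01,  9.75695183e-01, -8.04818414e-04]), 'contact_force': array([-0.89281429,  0.62351397, -0.17618806]), 'wrist_torque': array([-0.07161742, -0.00949814,  0.03639957]), 'gripper_force': 0.0, 'width': 1.0029192496112522} -0.0187
```

View pics/scene0.png

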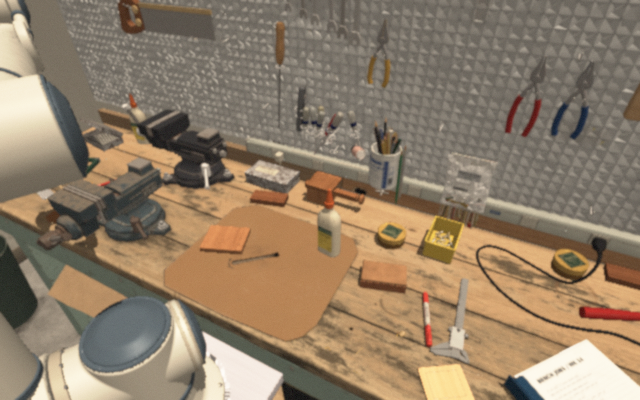

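View pics/top0.png

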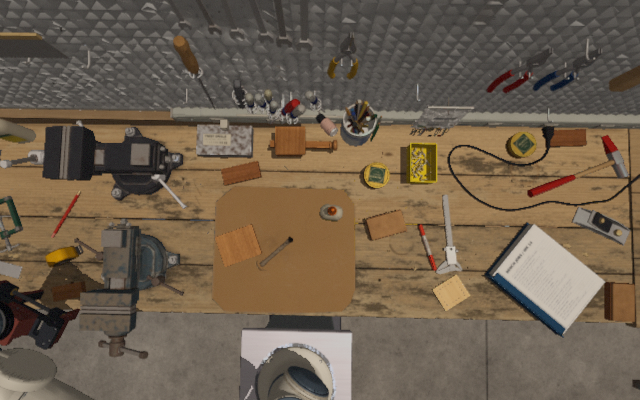

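The scene view shows the bottle at about (329,232) with its tip near (329,193), the cork block at (384,276), the board at (225,238), the tin at (390,235) and the offcut at (269,198). In the top view the bottle is at (331,212), the cork at (385,224), the board at (238,246), the tin at (376,176) and the offcut at (241,173).

```bash
cat > h.py <<'E'
import numpy as np, cv2
def load(n): return dict(np.load(n+".npz"))
def ray(d,uv):
    T=d["extrinsics"]; v=T[:3,:3]@np.linalg.inv(d["mtx"])@[uv[0],uv[1],1]; return T[:3,3],v/np.linalg.norm(v)
def plane(d,uv,z):
    o,v=ray(d,uv); return o+v*(z-o[2])/v[2]
def tri(a,ua,b,ub):
    (o,v),(p,w)=ray(a,ua),ray(b,ub)
    s=np.linalg.lstsq(np.c_[v,-w],p-o,rcond=None)[0]; A=o+s[0]*v;B=p+s[1]*w
    return (A+B)/2,np.linalg.norm(A-B)
def proj(d,X):
    T=np.linalg.inv(d["extrinsics"]); c=T[:3,:3]@X+T[:3,3]; p=d["mtx"]@c; return p[:2]/p[2]
E
python3 - <<'E'
from h import *
t,s=load("top0"),load("scene0")
a=cv2.resize(t["color"][160:280,205:415],None,fx=3.8,fy=3.8,interpolation=cv2.INTER_CUBIC)
b=cv2.resize(s["color"][180:300,190:410],None,fx=3.6,fy=3.6,interpolation=cv2.INTER_CUBIC)
cv2.imwrite("pics/c_top.png",a[...,::-1]);cv2.imwrite("pics/c_scene.png",b[...,::-1])
print(a.shape,b.shape)
E
```

```text
(456, 798, 3) (432, 792, 3)
```

View pics/c_top.png

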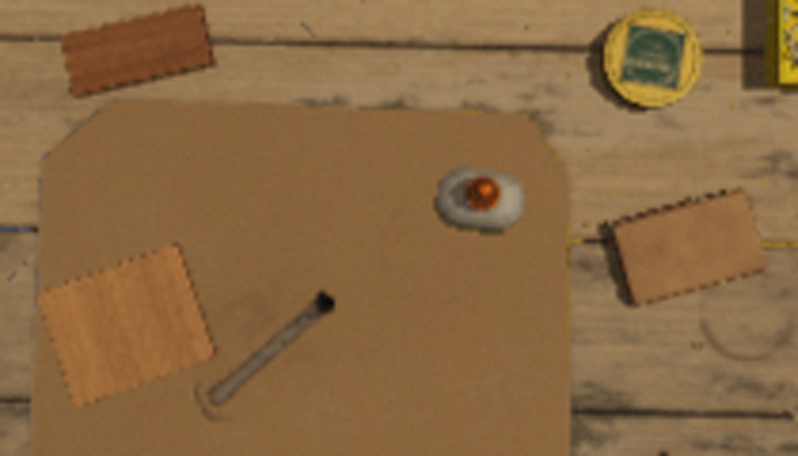

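View pics/c_scene.png

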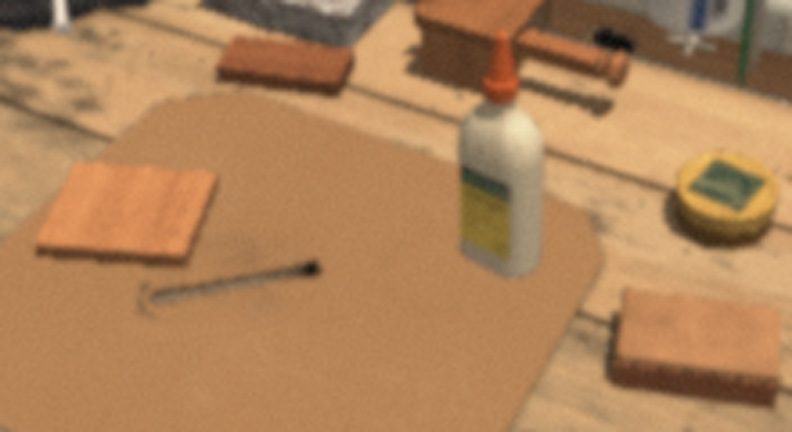

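The top crop shows the board corners at (178,244), (214,353), (82,405) and (40,292), and the cork top at (612,226), (742,190), (766,267) and (637,303). The nozzle tip is at (485,190). The scene crop shows the tip at (502,33), the board corners at (72,163), (217,176), (186,258) and (38,248), and the cork top at (627,288), (781,308), (777,378) and (614,358).

Run:
```python
from h import *
t,s=load("top0"),load("scene0")
T=lambda p:(np.array(p)+.5)/3.8-.5+[205,160]
S=lambda p:(np.array(p)+.5)/3.6-.5+[190,180]
np.set_printoptions(precision=4,suppress=True)
print("tip",*tri(t,T((485,190)),s,S((502,33))))
bt=[(40,292),(178,244),(214,353),(82,405)]; bs=[(72,163),(217,176),(186,258),(38,248)]
ct=[(612,226),(742,190),(766,267),(637,303)]; cs=[(627,288),(781,308),(777,378),(614,358)]
for n,A,B,z in(("board",bt,bs,.0194),("cork",ct,cs,.032)):
    P=[]
    for a,b in zip(A,B):
        X,e=tri(t,T(a),s,S(b));P.append(X);print(n,X,e)
    print(n,"tri centre",np.mean(P,0)); 
    for d,f,C in((t,T,A),(s,S,B)):
        Q=np.array([plane(d,f(c),z) for c in C]); e=Q[1]-Q[0]+Q[2]-Q[3]; g=Q[2]-Q[1]+Q[3]-Q[0]
        print(" plane centre",Q.mean(0),"yaw +y edge",np.degrees(np.arctan2(e[0],-e[1])),np.degrees(np.arctan2(g[1],-g[0])),np.linalg.norm(e)/2,np.linalg.norm(g)/2)
# bottle white mask
for d,n,box in((t,"top",(200,315,225,350)),(s,"scene",(200,310,262,350))):
    y0,x0,y1,x1=box; im=d["color"][y0:y1,x0:x1]; h=cv2.cvtColor(im,cv2.COLOR_RGB2HSV)
    m=((h[...,1]<75)&(h[...,2]>90)).astype(np.uint8); c=max(cv2.findContours(m,0,1)[0],key=cv2.contourArea)
    print(n,cv2.boundingRect(c),box,cv2.minAreaRect(c),cv2.contourArea(c))
    m2=((h[...,0]<12)&(h[...,1]>180)).astype(np.uint8); ys,xs=np.nonzero(m2); print("orange",xs.mean()+x0,ys.mean()+y0,ys.min()+y0, len(xs))
# tin/offcut
print("tin",plane(t,T((653,58)),.034),"offcut",[plane(t,T(p),.018) for p in((62,37),(203,5),(214,65),(72,96))])
print("base pts scene", [plane(s,S(p),.0034) for p in((461,247),(515,275),(540,262))])
```

```text
tip [ 0.4904 -0.0907  0.1997] 0.0013996119651478714
board [0.4156 0.2413 0.0164] 0.0044676500857394035
board [0.456  0.1357 0.0137] 0.0006751701161926406
board [0.3741 0.1053 0.0112] 0.00205171179993861
board [0.332  0.2051 0.0133] 0.0005354165871049282
board tri centre [0.3944 0.1718 0.0136]
 plane centre [0.3948 0.1705 0.0194] yaw +y edge 21.588020131083017 -21.46306456245609 0.10869716142511397 0.08913817509141174
 plane centre [0.3898 0.1675 0.0194] yaw +y edge 20.66303571639811 -23.635110375963166 0.11295855469667311 0.09130528720534827
cork [ 0.4768 -0.194   0.0274] 0.002223546199798383
cork [ 0.5063 -0.2923  0.0273] 0.003937584935245187
cork [ 0.4482 -0.3093  0.0265] 0.0007898844137622925
cork [ 0.4183 -0.2116  0.0249] 0.002757664709393694
cork tri centre [ 0.4624 -0.2518  0.0265]
 plane centre [ 0.4621 -0.2503  0.032 ] yaw +y edge 16.77079760998286 -18.20547858768332 0.100651944449542 0.060148581678382274
 plane centre [ 0.4578 -0.2535  0.032 ] yaw +y edge 17.492323557586754 -14.707695916498656 0.1028839117569205 0.06248398735092799
top (6, 5, 21, 15) (200, 315, 225, 350) ((16.0, 12.0), (14.0, 20.0), 90.0) 118.0
orange 331.6857142857143 210.4 207 35
scene (9, 10, 21, 46) (200, 310, 262, 350) ((19.0, 32.5), (45.0, 20.0), 90.0) 434.5
orange 328.6271186440678 203.135593220339 200 59
tin [ 0.6033 -0.2214  0.034 ] offcut [array([0.6128, 0.2299, 0.018 ]), array([0.6399, 0.1221, 0.018 ]), array([0.5935, 0.1121, 0.018 ]), array([0.5673, 0.2204, 0.018 ])]
base pts scene [array([ 0.4825, -0.0636,  0.0034]), array([ 0.4749, -0.1114,  0.0034]), array([ 0.4949, -0.1218,  0.0034])]
```

Run:
```python
from h import *
from rig import r
from scipy.spatial.transform import Rotation as R
np.set_printoptions(precision=3,suppress=True)
t=load("top0");st=r.get_state();q=st["tcp_rot"]
M=R.from_quat(q,scalar_first=True).as_matrix();print(M)
a=st["q"];E=R.from_euler("ZYZYZ",[a[0],a[1]+a[2],a[3],a[4],a[5]]).as_matrix();print(E, E.T@M)
print("tcp px",proj(t,st["tool_pos"]))
# bottle silhouette in top view: differs from hardboard hue
im=cv2.resize(t["color"][198:228,312:350],None,fx=8,fy=8,interpolation=cv2.INTER_CUBIC);h=cv2.cvtColor(im,cv2.COLOR_RGB2HSV)
m=((h[...,1]<100)&(h[...,2]>70)|((h[...,0]<10)&(h[...,1]>170))).astype(np.uint8)
c=max(cv2.findContours(m,0,1)[0],key=cv2.contourArea);hull=cv2.convexHull(c);print(cv2.fitEllipse(hull),cv2.minAreaRect(hull))
P=np.array([plane(t,(p[0]+.5)/8-.5+np.array([312,198]),.125)[:2] for p in hull],np.float32);print(cv2.minAreaRect(P),cv2.fitEllipse(P))
```

```text
[[-0.904  0.428 -0.001]
 [ 0.428  0.904 -0.001]
 [ 0.    -0.002 -1.   ]]Traceback (most recent call last):
  File "<stdin>", line 7, in <module>
  File "scipy/spatial/transform/_rotation.pyx", line 1413, in scipy.spatial.transform._rotation.Rotation.from_euler
ValueError: Expected axis specification to be a non-empty string of upto 3 characters, got ZYZYZ
```

```bash
cat >> h.py <<'E'
from scipy.spatial.transform import Rotation as R
np.set_printoptions(precision=4,suppress=True)
def Rz(a): return R.from_euler("z",a).as_matrix()
def Ry(a): return R.from_euler("y",a).as_matrix()
def ori(a): return Rz(a[0])@Ry(a[1]+a[2])@Rz(a[3])@Ry(a[4])@Rz(a[5])
def Q(q): return R.from_quat(q,scalar_first=True).as_matrix()
E
python3 - <<'E'
from h import *
from rig import r
t=load("top0");st=r.get_state();M=Q(st["tcp_rot"]);a=st["q"];E=ori(a);print(E, E.T@M)
print("tcp px",proj(t,st["tool_pos"]))
im=cv2.resize(t["color"][198:228,312:350],None,fx=8,fy=8,interpolation=cv2.INTER_CUBIC);h=cv2.cvtColor(im,cv2.COLOR_RGB2HSV)
m=((h[...,1]<100)&(h[...,2]>70)|((h[...,0]<10)&(h[...,1]>170))).astype(np.uint8)
c=max(cv2.findContours(m,0,1)[0],key=cv2.contourArea);hull=cv2.convexHull(c)
P=np.array([plane(t,(p[0]+.5)/8-.5+np.array([312,198]),.125)[:2] for p in hull[:,0]],np.float32);print(cv2.minAreaRect(P),cv2.fitEllipse(P))
E
```

```text
[[-0.4276 -0.904  -0.0008]
 [-0.904   0.4276 -0.0015]
 [ 0.0017  0.0001 -1.    ]] [[ 0. -1. -0.]
 [ 1.  0.  0.]
 [-0. -0.  1.]]
tcp px [ 57.9532 303.6678]
((0.4759262502193451, -0.08994638919830322), (0.08440539240837097, 3.259629011154175e-08), 46.139556884765625) ((0.4757140278816223, -0.09016431868076324), (5.8750028983922675e-05, 0.08235248178243637), 136.1470184326172)
```

Call:
{"api": "carry_out", "payload": {
  "plan": [
    [[-0.05,-0.05,-0.14],[0,0,0]],
    [[-0.14,-0.14,-0.25],[-0.2,0.1,0]],
    [[-0.22,-0.23,-0.33],[-0.4,0.2,0]],
    [[-0.3,-0.31,-0.33],[-0.65,0.3,0]],
    [[-0.36,-0.38,-0.33],[-0.9,0.43,0]]
  ],
  "grip": 1
}}

```text
time_s: 0.52
tool_pos: [0.3052, 0.394, 0.3257]
tcp_rot: [-0.049, 0.211, 0.949, 0.23]
contact_force: [0.8, -1.8, 0.0]
width: 1.004
gripper_force: 0.0
```

```bash
python3 - <<'E'
from h import *
t=load("top0")
im=cv2.resize(t["color"][198:228,312:350],None,fx=8,fy=8,interpolation=cv2.INTER_CUBIC);h=cv2.cvtColor(im,cv2.COLOR_RGB2HSV)
m=((h[...,1]<100)&(h[...,2]>70)|((h[...,0]<10)&(h[...,1]>170))).astype(np.uint8)
c=max(cv2.findContours(m,0,1)[0],key=cv2.contourArea);hull=cv2.convexHull(c)
P=np.array([plane(t,(p+.5)/8-.5+np.array([312,198]),.125)[:2] for p in hull[:,0]],np.float32);print(cv2.minAreaRect(P),cv2.fitEllipse(P))
E
cat > log.py <<'E'
from h import *
from rig import r
import json,os
s=r.get_state(); L=json.load(open("log.json")) if os.path.exists("log.json") else [[[1.07226536e+00,9.17457291e-02,1.23174877e+00,1.26632475e-05,1.81977537e+00,-5.66811120e-02],[0.25643224,0.54215788,0.22165202]]]
L.append([s["q"].tolist(),s["tool_pos"].tolist()]); json.dump(L,open("log.json","w"))
print("t",s["time_s"],"q",s["q"],"p",s["tool_pos"],"F",s["contact_force"],"w",s["width"]); print(Q(s["tcp_rot"]))
def fit():
    A,b=[],[]
    for q,p in L:
        Z=Rz(q[0]);U=Z@Ry(q[1]);V=Z@Ry(q[1]+q[2]);W=ori(q)
        A.append(np.c_[[0,0,1],Z[:,0],Z[:,1],U[:,2],V[:,0],V[:,2],W[:,2]]);b.append(p)
    x,_,rk,sv=np.linalg.lstsq(np.vstack(A),np.hstack(b),rcond=1e-6); res=np.vstack(A)@x-np.hstack(b)
    print("fit h,a1,d,L1,a3,L2,L3",x,"rank",rk,"sv",sv,"res",np.abs(res).max()); return x
if __name__=="__main__": fit()
E
python3 log.py
```

```text
((0.48921486735343933, -0.0898350328207016), (0.05918559059500694, 0.04047904536128044), 82.86578369140625) ((0.488771915435791, -0.08956132084131241), (0.04481884464621544, 0.06181596964597702), 176.3148956298828)
t 0.5167 q [ 0.5683 -0.4621  1.6014  0.3975  1.7154 -0.4486] p [0.3052 0.394  0.3257] F [ 0.7857 -1.795   0.0416] w 1.0044134546459356
[[-0.9059  0.4234  0.0052]
 [ 0.3786  0.8044  0.4578]
 [ 0.1897  0.4167 -0.889 ]]
fit h,a1,d,L1,a3,L2,L3 [ 0.0562  0.0189  0.034   0.3212 -0.0541  0.582   0.3493] rank 6 sv [2.7948 1.9985 1.4321 0.2836 0.2349 0.0904] res 3.885780586188048e-16
```

Call:
{"api": "carry_out", "payload": {
  "plan": [
    [[-0.09,-0.06,-0.08],[-0.2,0.1,0]],
    [[-0.18,-0.12,-0.16],[-0.4,0.2,0]],
    [[-0.27,-0.18,-0.24],[-0.6,0.3,0]],
    [[-0.36,-0.23,-0.31],[-0.8,0.4,0]],
    [[-0.44,-0.28,-0.38],[-0.9,0.43,0]]
  ]
}}

```text
time_s: 0.93
tool_pos: [0.3759, 0.2493, 0.3581]
tcp_rot: [-0.101, 0.194, 0.867, 0.447]
contact_force: [0.8, 0.3, -0.6]
width: 1.001
gripper_force: 0.0
```

```bash
python3 log.py
```

```text
t 0.9333 q [-0.1837 -0.5174  1.7757  1.0086  1.8989 -0.9707] p [0.3759 0.2493 0.3581] F [ 0.7747  0.3288 -0.6173] w 1.0011218384086915
[[-0.9043  0.4269 -0.0027]
 [ 0.2453  0.5247  0.8151]
 [ 0.3494  0.7365 -0.5793]]
fit h,a1,d,L1,a3,L2,L3 [ 0.1572 -0.      0.034   0.3726  0.0969  0.5585  0.3493] rank 7 sv [3.3257 2.4664 1.8365 0.5893 0.3509 0.0934 0.0679] res 1.5065083069920604e-09
```

```bash
cat >> h.py <<'E'
K=[0.1572,0,0.034,0.3726,0.0969,0.5585,0.3493]
import json,os
if os.path.exists("K.json"): K=json.load(open("K.json"))
LO=np.array([-2.87,-.86,.17,-1.51,.06,-2.65]);HI=np.array([2.87,2.18,2.46,4.65,2.69,2.65])
def fk(q):
    Z=Rz(q[0]);U=Z@Ry(q[1]);V=Z@Ry(q[1]+q[2]);W=ori(q)
    return np.array([0,0,K[0]])+K[1]*Z[:,0]+K[2]*Z[:,1]+K[3]*U[:,2]+K[4]*V[:,0]+K[5]*V[:,2]+K[6]*W[:,2], W@Rz(np.pi/2)
from scipy.optimize import least_squares
def ik(p,M,q0):
    f=lambda q:np.r_[(fk(q)[0]-p)*5,(R.from_matrix(fk(q)[1].T@M)).as_rotvec()]
    s=least_squares(f,np.clip(q0,LO+.01,HI-.01),bounds=(LO,HI)); return s.x,np.abs(s.fun).max()
def Mt(psi,x,pitch=0): # tool z heading: angle psi from +y toward +x, tool x up (x=1) or down (-1); pitch>0 nose down
    z=np.array([np.sin(psi)*np.cos(pitch),np.cos(psi)*np.cos(pitch),-np.sin(pitch)]); h=np.array([np.cos(psi),-np.sin(psi),0])
    y=h*x; return np.c_[np.cross(y,z),y,z]
E
python3 - <<'E'
from log import *
x=fit();json.dump(x.tolist(),open("K.json","w"))
import h; h.K=x.tolist()
psi0=np.radians(7);g=.1
q0=s["q"]
for name,gp,psis in(("grasp",(.49,-.09,.0034+g),[7]),("cork",(.462,-.2515,.032+.196-g),[-60,-30,0,30,60]),("mid",(.46,-.1,.32),[0,30]),("board",(.393,.17,.0194+g),[-60,-40,-20,0,20,40,60])):
    for ps in psis:
        for xs in(1,-1):
            M=Mt(np.radians(ps),xs);p=np.array(gp)+.0187*M[:,2]
            best=min((ik(p,M,sd) for sd in(q0,[-.6,.3,1.5,1.57,1.57,1.5],[-.6,.3,1.5,1.57,1.57,-1.5],[-.3,.3,2,2.5,1.2,1.5],[-.3,.3,2,2.5,1.2,-1.5],[-.8,.5,2,.7,1.57,0])),key=lambda a:a[1])
            print(name,ps,xs,best[0],"%.4f"%best[1])
E
```

```text
t 0.9333 q [-0.1837 -0.5174  1.7757  1.0086  1.8989 -0.9707] p [0.3759 0.2493 0.3581] F [ 0.7747  0.3288 -0.6173] w 1.0011218384086915
[[-0.9043  0.4269 -0.0027]
 [ 0.2453  0.5247  0.8151]
 [ 0.3494  0.7365 -0.5793]]
fit h,a1,d,L1,a3,L2,L3 [ 0.1572 -0.      0.034   0.3726  0.0969  0.5585  0.3493] rank 7 sv [3.7865 2.8704 2.1898 0.6836 0.3821 0.0939 0.0763] res 1.5990440083157864e-09
grasp 7 1 [-0.8045  0.5299  1.5927  1.1681  2.1377 -0.6706] 0.0000
grasp 7 -1 [-0.8045  0.5299  1.5927  1.1681  2.1377  2.471 ] 0.0000
cork -60 1 [-0.5435  0.8758  0.8723 -0.0876  2.69   -1.6576] 0.2726
cork -60 -1 [-0.5435  0.8758  0.8723 -0.0876  2.69    1.484 ] 0.2726
cork -30 1 [-0.7688  0.9354  0.8976  0.855   2.69   -0.7545] 0.0575
cork -30 -1 [-0.7688  0.9354  0.8976  0.855   2.69    2.3871] 0.0575
cork 0 1 [-0.9457  0.7701  1.1797  1.097   2.424  -0.5976] 0.0000
cork 0 -1 [-0.9457  0.7701  1.1797  1.097   2.424   2.544 ] 0.0000
cork 30 1 [-1.1221  0.4867  1.5971  1.2478  2.0839 -0.5984] 0.0000
cork 30 -1 [-1.1221  0.4867  1.5971  1.2478  2.0839  2.5432] 0.0000
cork 60 1 [-1.2472  0.1294  2.0496  1
[... 624 characters left out ...]
 2.3926] 0.0000
board -20 1 [-0.3359  0.3136  1.8496  1.1428  2.1234 -0.7155] 0.0000
board -20 -1 [-0.3359  0.3136  1.8496  1.1428  2.1234  2.4261] 0.0000
board 0 1 [-0.4682  0.0829  2.1224  1.2795  1.9428 -0.6897] 0.0000
board 0 -1 [-0.4682  0.0829  2.1224  1.2795  1.9428  2.4519] 0.0000
board 20 1 [-0.5745 -0.247   2.4271  1.4403  1.7552 -0.6214] 0.0000
board 20 -1 [-0.5745 -0.247   2.4271  1.4403  1.7552  2.5202] 0.0000
board 40 1 [-0.5886 -0.2248  2.46    1.5377  1.682  -0.6686] 0.2174
board 40 -1 [-0.5886 -0.2248  2.46    1.5377  1.682   2.473 ] 0.2174
board 60 1 [-0.5277  0.1362  2.46    1.8384  1.726  -1.0759] 0.3611
board 60 -1 [-0.5278  0.1362  2.46    1.8384  1.726   2.0657] 0.3611
```

Run:
```python
from h import *
sd=[-1,.6,1.4,1.2,2.2,2.5]
for z in(.128,.16,.2):
  for ps in(0,15,30,45,60):
    for pi in(-10,0,10):
      M=Mt(np.radians(ps),1,np.radians(pi));p=np.array([.462,-.2515,z])+.0187*M[:,2]
      q,e=ik(p,M,[-1,.6,1.4,1.2,2.2,-.5]); print(z,ps,pi,q,"%.4f"%e,"q6 inv %.3f"%(q[5]+np.pi), "elbow z %.2f"%(K[0]+K[3]*np.cos(q[1])))
```

```text
0.128 0 -10 [-0.9417  0.8489  1.1777  1.2468  2.484  -0.527 ] 0.0000 q6 inv 2.615 elbow z 0.40
0.128 0 0 [-0.9457  0.7701  1.1797  1.097   2.424  -0.5976] 0.0000 q6 inv 2.544 elbow z 0.42
0.128 0 10 [-0.9417  0.6831  1.194   0.96    2.3559 -0.6549] 0.0000 q6 inv 2.487 elbow z 0.45
0.128 15 -10 [-1.0323  0.7235  1.3771  1.2992  2.3181 -0.5659] 0.0000 q6 inv 2.576 elbow z 0.44
0.128 15 0 [-1.0376  0.636   1.3821  1.1695  2.2541 -0.5917] 0.0000 q6 inv 2.550 elbow z 0.46
0.128 15 10 [-1.0323  0.5442  1.393   1.0473  2.1873 -0.6075] 0.0000 q6 inv 2.534 elbow z 0.48
0.128 30 -10 [-1.1153  0.5862  1.5887  1.3668  2.154  -0.6123] 0.0000 q6 inv 2.529 elbow z 0.47
0.128 30 0 [-1.1221  0.4867  1.5971  1.2478  2.0839 -0.5984] 0.0000 q6 inv 2.543 elbow z 0.49
0.128 30 10 [-1.1153  0.3871  1.6049  1.1325  2.0156 -0.5752] 0.0000 q6 inv 2.566 elbow z 0.50
0.128 45 -10 [-1.1861  0.4367  1.808   1.4566  1.9916 -0.6628] 0.0000 q6 inv 2.479 elbow z 0.49
0.128 45 0 [-1.1947  0.32    1.8206  1.3409  1.9125 -0.6096] 0.0000 q6 inv 2.532 elbow z 0.51
0.128 45 10 [-1.1861  0.2087  1.8254  1.2247  1.84   -0.54
[... 2420 characters left out ...]
 2.1176 -0.4675] 0.0000 q6 inv 2.674 elbow z 0.50
0.2 30 10 [-1.1153  0.2872  1.5826  1.1894  2.0644 -0.4495] 0.0000 q6 inv 2.692 elbow z 0.51
0.2 45 -10 [-1.1861  0.2877  1.8269  1.5156  2.0026 -0.5204] 0.0000 q6 inv 2.621 elbow z 0.51
0.2 45 0 [-1.1947  0.1878  1.8181  1.39    1.94   -0.4689] 0.0000 q6 inv 2.673 elbow z 0.52
0.2 45 10 [-1.1861  0.0954  1.8015  1.2637  1.8841 -0.4105] 0.0000 q6 inv 2.731 elbow z 0.53
0.2 60 -10 [-1.2363  0.0939  2.0532  1.617   1.8233 -0.5538] 0.0000 q6 inv 2.588 elbow z 0.53
0.2 60 0 [-1.2472 -0.0271  2.0467  1.4831  1.7508 -0.4568] 0.0000 q6 inv 2.685 elbow z 0.53
0.2 60 10 [-1.2363 -0.1302  2.0241  1.3438  1.6915 -0.3535] 0.0000 q6 inv 2.788 elbow z 0.53
```

```bash
cat > plan.py <<'E'
from h import *
from scipy.spatial.transform import Slerp
VL=.68*np.array([2.57,2.57,3.01,3.14,3.14,3.14])/12
def plan(p,M,q,targets,dec=2,vmax=.038,wmax=.118):
    """targets: (grasp point, M[, speed factor]); prints calls of 5 rows, rounded, chained"""
    p=np.array(p,float);rows=[]
    for tg in targets:
        P=np.array(tg[0])+.0187*tg[1][:,2]; sf=tg[2] if len(tg)>2 else 1
        a=np.linalg.norm(R.from_matrix(M.T@tg[1]).as_rotvec())
        n=max(1,int(np.ceil(max(np.linalg.norm(P-p)/vmax,a/wmax)/sf)))
        for _ in range(30):
            sl=Slerp([0,1],R.from_matrix([M,tg[1]])); W=[(p+(P-p)*k/n,sl(k/n).as_matrix()) for k in range(1,n+1)]
            qq=[q];er=0
            for w in W:
                x,e=ik(*w,qq[-1]);qq.append(x);er=max(er,e)
            if (np.abs(np.diff(qq,axis=0))/VL).max()*sf**0<=1: break
            n+=1
        print("# n",n,"ikerr %.4f"%er,"q",np.round(x,2),"minmargin %.2f"%min((np.array(qq)-LO).min(),(HI-np.array(qq)).min()))
        rows+=W;p,M,q=P,tg[1],x
    return rows
def emit(p0,M0,rows,dec=2):
    p0=np.array(p0,float)
    while len(rows)%5: rows.append(rows[-1])
    for i in range(0,len(rows),5):
        out=[]
        for P,M in rows[i:i+5]:
            out.append([np.round(M0.T@(P-p0)/.3,dec).tolist(),np.round(R.from_matrix(M0.T@M).as_rotvec()/.5,dec).tolist()])
        print(json.dumps(out))
        sh,tu=np.array(out[-1]); 
        assert np.abs(np.array(out)).max()<=1
        p0=p0+M0@(sh*.3); M0=M0@R.from_rotvec(tu*.5).as_matrix()
    print("# end grasp pt",p0-.0187*M0[:,2])
def run(targets,dec=2,**k):
    from rig import r
    s=r.get_state();M=Q(s["tcp_rot"]);p=s["tool_pos"]
    print("t",s["time_s"],"gp",p-.0187*M[:,2],"F",s["contact_force"],"w",s["width"])
    emit(p,M,plan(p,M,s["q"],targets,**k),dec)
E
python3 - <<'E'
from plan import *
ps=np.radians(7);M=Mt(ps,1);B=np.array([.49,-.09,.1034])
run([((.42,.0,.38),M),((.468,-.22,.25),M),(B-.10*M[:,2],M)])
E
```

```text
t 0.9333 gp [0.376  0.2341 0.369 ] F [ 0.7747  0.3288 -0.6173] w 1.0011218384086915
# n 12 ikerr 0.0000 q [-0.78 -0.13  1.79  1.5   2.23 -0.11] minmargin 0.34
# n 7 ikerr 0.0000 q [-0.96  0.5   1.33  1.3   2.37 -0.37] minmargin 0.32
# n 4 ikerr 0.0000 q [-0.92  0.66  1.4   1.12  2.25 -0.65] minmargin 0.32
[[[-0.03, -0.02, -0.06], [-0.08, 0.08, 0.19]], [[-0.05, -0.05, -0.11], [-0.15, 0.16, 0.38]], [[-0.08, -0.07, -0.17], [-0.23, 0.24, 0.56]], [[-0.1, -0.09, -0.22], [-0.3, 0.32, 0.75]], [[-0.13, -0.12, -0.28], [-0.38, 0.4, 0.94]]]
[[[-0.02, -0.0, -0.06], [-0.08, 0.08, 0.19]], [[-0.03, -0.0, -0.12], [-0.15, 0.16, 0.38]], [[-0.05, -0.0, -0.19], [-0.23, 0.24, 0.56]], [[-0.07, -0.01, -0.25], [-0.3, 0.32, 0.75]], [[-0.09, -0.01, -0.31], [-0.38, 0.4, 0.94]]]
[[[-0.0, 0.02, -0.07], [-0.08, 0.09, 0.19]], [[-0.01, 0.04, -0.13], [-0.15, 0.17, 0.38]], [[-0.08, 0.05, -0.23], [-0.15, 0.17, 0.38]], [[-0.16, 0.07, -0.32], [-0.15, 0.17, 0.38]], [[-0.23, 0.08, -0.42], [-0.15, 0.17, 0.38]]]
[[[-0.06, 0.04, -0.1], [-0.0, -0.0, -0.0]], [[-0.12, 0.07, -0.2], [-0.0, -0.0, -0.0]], [[-0.18, 0.11, -0.31], [-0.0, -0.0, -0.0]], [[-0.25, 0.14, -0.41], [-0.0, -0.0, -0.0]], [[-0.37, 0.15, -0.38], [-0.0, -0.0, -0.0]]]
[[[-0.12, 0.0, 0.03], [-0.0, -0.0, -0.0]], [[-0.24, 0.01, 0.05], [-0.0, -0.0, -0.0]], [[-0.37, 0.01, 0.08], [-0.0, -0.0, -0.0]], [[-0.37, 0.01, 0.08], [-0.0, -0.0, -0.0]], [[-0.37, 0.01, 0.08], [-0.0, -0.0, -0.0]]]
# end grasp pt [ 0.4767 -0.1886  0.1019]
```

Call:
{"api": "carry_out", "payload": {
  "plan": [
    [[-0.03,-0.02,-0.06],[-0.08,0.08,0.19]],
    [[-0.05,-0.05,-0.11],[-0.15,0.16,0.38]],
    [[-0.08,-0.07,-0.17],[-0.23,0.24,0.56]],
    [[-0.1,-0.09,-0.22],[-0.3,0.32,0.75]],
    [[-0.13,-0.12,-0.28],[-0.38,0.4,0.94]]
  ]
}}

```text
time_s: 1.35
tool_pos: [0.3963, 0.1527, 0.3657]
tcp_rot: [-0.271, 0.357, 0.737, 0.505]
contact_force: [0.5, -0.3, 0.3]
width: 0.999
gripper_force: 0.0
```

Call:
{"api": "carry_out", "payload": {
  "plan": [
    [[-0.02,0,-0.06],[-0.08,0.08,0.19]],
    [[-0.03,0,-0.12],[-0.15,0.16,0.38]],
    [[-0.05,0,-0.19],[-0.23,0.24,0.56]],
    [[-0.07,-0.01,-0.25],[-0.3,0.32,0.75]],
    [[-0.09,-0.01,-0.31],[-0.38,0.4,0.94]]
  ]
}}

```text
time_s: 1.77
tool_pos: [0.4139, 0.0578, 0.3749]
tcp_rot: [-0.419, 0.49, 0.553, 0.528]
contact_force: [1.0, 0.0, 0.1]
width: 1.0
gripper_force: 0.0
```

Call:
{"api": "carry_out", "payload": {
  "plan": [
    [[0,0.02,-0.07],[-0.08,0.09,0.19]],
    [[-0.01,0.04,-0.13],[-0.15,0.17,0.38]],
    [[-0.08,0.05,-0.23],[-0.15,0.17,0.38]],
    [[-0.16,0.07,-0.32],[-0.15,0.17,0.38]],
    [[-0.23,0.08,-0.42],[-0.15,0.17,0.38]]
  ]
}}

```text
time_s: 2.18
tool_pos: [0.4428, -0.0752, 0.3227]
tcp_rot: [-0.47, 0.532, 0.468, 0.527]
contact_force: [0.7, 0.9, 0.1]
width: 1.004
gripper_force: 0.0
```

Call:
{"api": "carry_out", "payload": {
  "plan": [
    [[-0.06,0.04,-0.1],[0,0,0]],
    [[-0.12,0.07,-0.2],[0,0,0]],
    [[-0.18,0.11,-0.31],[0,0,0]],
    [[-0.18,0.11,-0.31],[0,0,0]],
    [[-0.18,0.11,-0.31],[0,0,0]]
  ]
}}

```text
time_s: 2.6
tool_pos: [0.4642, -0.172, 0.2672]
tcp_rot: [-0.472, 0.532, 0.465, 0.527]
contact_force: [0.0, 0.2, -0.6]
width: 0.999
gripper_force: 0.0
```

Run:
```python
from plan import *
ps=np.radians(7);M=Mt(ps,1);B=np.array([.49,-.09,.1034])
run([((.4675,-.215,.26),M),(B-.10*M[:,2],M)],vmax=.03)
from rig import viewer
d=viewer.get_image("scene");cv2.imwrite("pics/s1.png",d["color"][...,::-1])
```

```text
t 2.6 gp [ 0.4619 -0.1906  0.2672] F [ 0.0303  0.2152 -0.5743] w 0.9992938457812919
# n 1 ikerr 0.0000 q [-0.95  0.48  1.34  1.31  2.37 -0.35] minmargin 0.32
# n 6 ikerr 0.0000 q [-0.92  0.66  1.4   1.12  2.25 -0.65] minmargin 0.32
[[[-0.02, 0.03, -0.08], [0.0, -0.0, -0.02]], [[-0.11, 0.03, -0.06], [0.0, -0.0, -0.02]], [[-0.2, 0.04, -0.05], [0.0, -0.0, -0.02]], [[-0.28, 0.04, -0.03], [0.0, -0.0, -0.02]], [[-0.37, 0.05, -0.02], [0.0, -0.0, -0.02]]]
[[[-0.09, 0.0, 0.02], [0.0, -0.0, -0.0]], [[-0.18, 0.01, 0.03], [0.0, -0.0, -0.0]], [[-0.18, 0.01, 0.03], [0.0, -0.0, -0.0]], [[-0.18, 0.01, 0.03], [0.0, -0.0, -0.0]], [[-0.18, 0.01, 0.03], [0.0, -0.0, -0.0]]]
# end grasp pt [ 0.4788 -0.1895  0.1021]
```

View pics/s1.png

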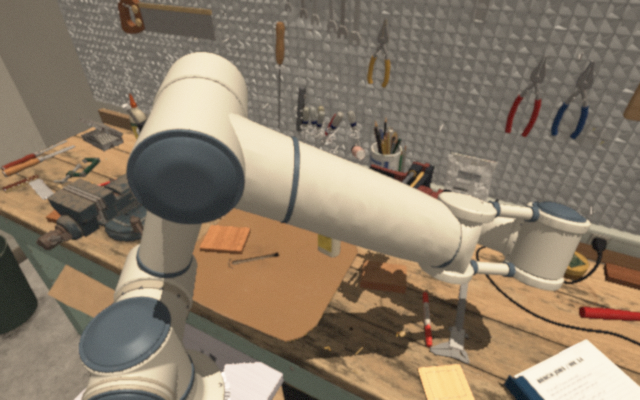

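The view is partly blocked by the forearm. The wrist is at (545,245) and free of the bench, and the bottle's body is still standing at (328,243).

Call:
{"api": "carry_out", "payload": {
  "plan": [
    [[-0.02,0.03,-0.08],[0,0,-0.02]],
    [[-0.11,0.03,-0.06],[0,0,-0.02]],
    [[-0.2,0.04,-0.05],[0,0,-0.02]],
    [[-0.28,0.04,-0.03],[0,0,-0.02]],
    [[-0.37,0.05,-0.02],[0,0,-0.02]]
  ]
}}

```text
time_s: 3.07
tool_pos: [0.4772, -0.1774, 0.1606]
tcp_rot: [-0.466, 0.529, 0.473, 0.529]
contact_force: [0.3, -0.0, 0.7]
width: 0.998
gripper_force: 0.0
```

Call:
{"api": "carry_out", "payload": {
  "plan": [
    [[-0.05,0,0.01],[0,0,0]],
    [[-0.1,0.01,0.02],[0,0,0]],
    [[-0.14,0.01,0.03],[0,0,0]],
    [[-0.17,0.01,0.03],[0,0,0]],
    [[-0.17,0.01,0.03],[0,0,0]]
  ]
}}

```text
time_s: 3.48
tool_pos: [0.4813, -0.1697, 0.1074]
tcp_rot: [-0.468, 0.529, 0.47, 0.529]
contact_force: [-0.3, 0.5, -0.4]
width: 1.003
gripper_force: 0.0
```

Run:
```python
from plan import *
from rig import viewer
ps=np.radians(7);M=Mt(ps,1);B=np.array([.49,-.09,.1034])
run([(B,M)],vmax=.02)
d=viewer.get_image("top");cv2.imwrite("pics/t1.png",cv2.resize(d["color"][150:300,250:450],None,fx=3.8,fy=3.8,interpolation=cv2.INTER_CUBIC)[...,::-1])
```

```text
t 3.4833 gp [ 0.4791 -0.1882  0.1074] F [-0.2799  0.4664 -0.3632] w 1.0027620762167568
# n 5 ikerr 0.0000 q [-0.8   0.53  1.59  1.17  2.14 -0.67] minmargin 0.44
[[[-0.0, -0.0, 0.07], [-0.0, 0.0, 0.0]], [[-0.0, -0.0, 0.13], [-0.0, 0.0, 0.0]], [[-0.01, -0.0, 0.2], [-0.0, 0.0, 0.0]], [[-0.01, -0.0, 0.26], [-0.0, 0.01, 0.0]], [[-0.01, -0.0, 0.33], [-0.0, 0.01, 0.0]]]
# end grasp pt [ 0.491 -0.09   0.104]
```

View pics/t1.png

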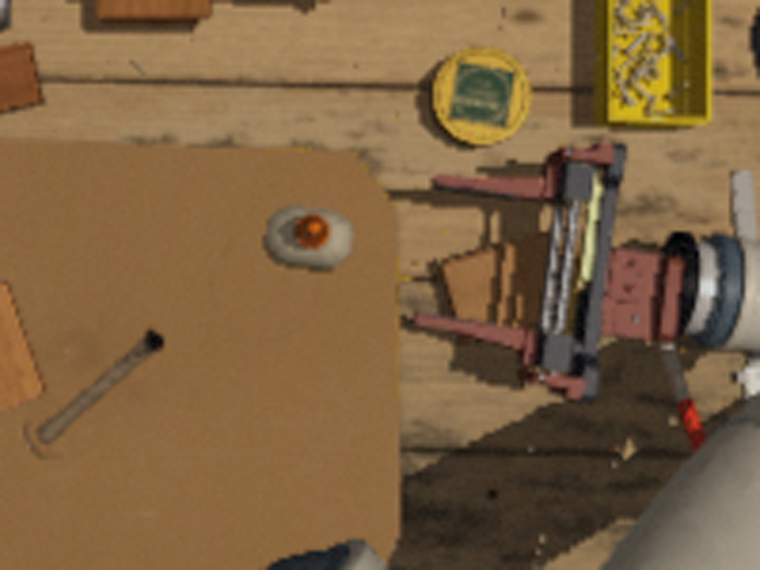

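The fingertips at (435,182) and (413,320) straddle the line to the bottle at (308,238). They are aligned, so I go forward and grip.

Call:
{"api": "carry_out", "payload": {
  "plan": [
    [[0,0,0.07],[0,0,0]],
    [[0,0,0.13],[0,0,0]],
    [[0,0,0.2],[0,0,0]],
    [[0,0,0.26],[0,0,0]],
    [[0,0,0.33],[0,0,0]]
  ]
}}

```text
time_s: 3.95
tool_pos: [0.4938, -0.072, 0.1091]
tcp_rot: [-0.466, 0.529, 0.472, 0.529]
contact_force: [0.1, 0.9, -0.4]
width: 0.999
gripper_force: 0.0
```

Call:
{"api": "carry_out", "payload": {
  "plan": [
    [[0,0,0],[0,0,0]],
    [[0,0,0],[0,0,0]],
    [[0,0,0],[0,0,0]],
    [[0,0,0],[0,0,0]],
    [[0,0,0],[0,0,0]]
  ],
  "grip": 0.3,
  "grip_force": 35
}}

```text
time_s: 4.37
tool_pos: [0.4936, -0.0731, 0.108]
tcp_rot: [-0.466, 0.53, 0.471, 0.529]
contact_force: [0.2, -0.1, -0.8]
width: 0.661
gripper_force: 0.0
```

Call:
{"api": "carry_out", "payload": {
  "plan": [
    [[0,0,0],[0,0,0]],
    [[0,0,0],[0,0,0]],
    [[0,0,0],[0,0,0]],
    [[0,0,0],[0,0,0]],
    [[0,0,0],[0,0,0]]
  ],
  "grip": 0,
  "grip_force": 35
}}

```text
time_s: 4.78
tool_pos: [0.4934, -0.0723, 0.1077]
tcp_rot: [-0.467, 0.53, 0.471, 0.529]
contact_force: [-1.4, -1.8, -0.3]
width: 0.457
gripper_force: 34.7
```

Run:
```python
from plan import *
M=Mt(np.radians(7),1);N=Mt(np.radians(12),1)
D=np.radians
run([((.4912,-.0909,.16),M,.5),((.475,-.17,.21),N@Rz(D(40))),((.462,-.2515,.21),N@Rz(D(100))),((.462,-.2515,.19),N@Rz(D(166))),((.462,-.2515,.15),N@Rz(D(173)),.5)])
```

```text
t 4.7833 gp [ 0.4911 -0.0909  0.1078] F [-1.3647 -1.8409 -0.261 ] w 0.4569101452824876
# n 3 ikerr 0.0000 q [-0.8   0.44  1.6   1.22  2.17 -0.57] minmargin 0.52
# n 6 ikerr 0.0000 q [-0.94  0.41  1.52  1.27  2.24  0.23] minmargin 0.45
# n 9 ikerr 0.0000 q [-1.02  0.55  1.34  1.26  2.33  1.3 ] minmargin 0.36
# n 10 ikerr 0.0000 q [-1.02  0.58  1.34  1.23  2.32  2.42] minmargin 0.23
# n 3 ikerr 0.0000 q [-1.02  0.63  1.34  1.18  2.3   2.47] minmargin 0.18
[[[0.06, 0.0, -0.0], [-0.0, 0.0, 0.0]], [[0.12, 0.0, -0.0], [-0.0, 0.01, 0.0]], [[0.17, 0.0, -0.0], [-0.0, 0.01, 0.01]], [[0.2, -0.0, -0.05], [-0.03, 0.02, 0.24]], [[0.23, -0.0, -0.09], [-0.06, 0.03, 0.47]]]
[[[0.03, -0.01, -0.05], [-0.03, 0.01, 0.23]], [[0.05, -0.02, -0.09], [-0.05, 0.02, 0.47]], [[0.08, -0.03, -0.13], [-0.08, 0.03, 0.7]], [[0.11, -0.04, -0.18], [-0.11, 0.04, 0.93]], [[0.11, -0.04, -0.21], [-0.11, 0.04, 1.16]]]Traceback (most recent call last):
  File "<stdin>", line 4, in <module>
  File "plan.py", line 37, in run
    emit(p,M,plan(p,M,s["q"],targets,**k),dec)
    ~~~~^^^^^^^^^^^^^^^^^^^^^^^^^^^^^^^^^^^^^^
  File "plan.py", line 30, in emit
    assert np.abs(np.array(out)).max()<=1
           ^^^^^^^^^^^^^^^^^^^^^^^^^^^^^^
AssertionError
```

Run:
```python
from plan import *
M=Mt(np.radians(7),1);N=Mt(np.radians(12),1)
D=np.radians
run([((.4912,-.0909,.16),M,.5),((.475,-.17,.21),N@Rz(D(40))),((.462,-.2515,.21),N@Rz(D(100))),((.462,-.2515,.19),N@Rz(D(166))),((.462,-.2515,.15),N@Rz(D(173)),.5)],wmax=.098)
```

```text
t 4.7833 gp [ 0.4911 -0.0909  0.1078] F [-1.3647 -1.8409 -0.261 ] w 0.4569101452824876
# n 3 ikerr 0.0000 q [-0.8   0.44  1.6   1.22  2.17 -0.57] minmargin 0.52
# n 8 ikerr 0.0000 q [-0.94  0.41  1.52  1.27  2.24  0.23] minmargin 0.45
# n 11 ikerr 0.0000 q [-1.02  0.55  1.34  1.26  2.33  1.3 ] minmargin 0.36
# n 12 ikerr 0.0000 q [-1.02  0.58  1.34  1.23  2.32  2.42] minmargin 0.23
# n 3 ikerr 0.0000 q [-1.02  0.63  1.34  1.18  2.3   2.47] minmargin 0.18
[[[0.06, 0.0, -0.0], [-0.0, 0.0, 0.0]], [[0.12, 0.0, -0.0], [-0.0, 0.01, 0.0]], [[0.17, 0.0, -0.0], [-0.0, 0.01, 0.01]], [[0.2, -0.0, -0.03], [-0.02, 0.02, 0.18]], [[0.22, -0.0, -0.07], [-0.04, 0.02, 0.36]]]
[[[0.02, -0.01, -0.03], [-0.02, 0.01, 0.17]], [[0.04, -0.01, -0.07], [-0.04, 0.02, 0.34]], [[0.06, -0.02, -0.1], [-0.07, 0.03, 0.52]], [[0.08, -0.02, -0.13], [-0.09, 0.03, 0.69]], [[0.1, -0.03, -0.17], [-0.11, 0.04, 0.87]]]
[[[0.02, -0.01, -0.03], [-0.02, 0.01, 0.17]], [[0.02, -0.01, -0.05], [-0.02, 0.01, 0.36]], [[0.02, -0.01, -0.08], [-0.02, 0.01, 0.55]], [[0.02, -0.01, -0.1], [-0.02, 0.01, 0.74]], [[0.02, -0.0, -0.13], [-0.02,
[... 378 characters left out ...]
, 0.76]], [[0.0, 0.02, -0.05], [-0.0, 0.0, 0.95]]]
[[[0.0, -0.0, -0.0], [-0.0, 0.0, 0.19]], [[0.01, 0.0, -0.0], [-0.0, 0.0, 0.39]], [[0.01, 0.01, -0.0], [-0.0, 0.0, 0.58]], [[0.01, 0.01, -0.0], [-0.0, 0.0, 0.77]], [[0.01, 0.02, -0.0], [-0.0, 0.0, 0.96]]]
[[[0.01, 0.0, -0.0], [-0.0, 0.0, 0.19]], [[0.01, 0.0, -0.0], [-0.0, 0.0, 0.39]], [[0.02, 0.01, -0.0], [-0.0, 0.0, 0.58]], [[0.02, 0.01, -0.0], [-0.0, 0.0, 0.77]], [[0.06, 0.04, -0.0], [-0.0, 0.0, 0.85]]]
[[[0.04, 0.01, -0.0], [0.0, 0.0, 0.08]], [[0.08, 0.02, -0.0], [0.0, 0.0, 0.16]], [[0.08, 0.02, -0.0], [0.0, 0.0, 0.16]], [[0.08, 0.02, -0.0], [0.0, 0.0, 0.16]], [[0.08, 0.02, -0.0], [0.0, 0.0, 0.16]]]
# end grasp pt [ 0.461  -0.2499  0.1505]
```

Call:
{"api": "carry_out", "payload": {
  "plan": [
    [[0.06,0,0],[0,0,0]],
    [[0.12,0,0],[0,0,0]],
    [[0.17,0,0],[0,0,0]],
    [[0.2,0,-0.03],[-0.02,0.02,0.18]],
    [[0.22,0,-0.07],[-0.04,0.02,0.36]]
  ]
}}

```text
time_s: 5.2
tool_pos: [0.4907, -0.092, 0.174]
tcp_rot: [-0.511, 0.573, 0.413, 0.491]
contact_force: [-0.5, -0.2, -2.9]
width: 0.456
gripper_force: 34.7
```

Call:
{"api": "carry_out", "payload": {
  "plan": [
    [[0.02,-0.01,-0.03],[-0.02,0.01,0.17]],
    [[0.04,-0.01,-0.07],[-0.04,0.02,0.34]],
    [[0.06,-0.02,-0.1],[-0.07,0.03,0.52]],
    [[0.08,-0.02,-0.13],[-0.09,0.03,0.69]],
    [[0.1,-0.03,-0.17],[-0.11,0.04,0.87]]
  ]
}}

```text
time_s: 5.62
tool_pos: [0.48, -0.1427, 0.2042]
tcp_rot: [-0.593, 0.657, 0.26, 0.386]
contact_force: [0.3, 0.6, -3.7]
width: 0.456
gripper_force: 34.7
```

Call:
{"api": "carry_out", "payload": {
  "plan": [
    [[0.02,-0.01,-0.03],[-0.02,0.01,0.17]],
    [[0.02,-0.01,-0.05],[-0.02,0.01,0.36]],
    [[0.02,-0.01,-0.08],[-0.02,0.01,0.55]],
    [[0.02,-0.01,-0.1],[-0.02,0.01,0.74]],
    [[0.02,0,-0.13],[-0.02,0.01,0.93]]
  ]
}}

```text
time_s: 6.03
tool_pos: [0.4754, -0.1817, 0.209]
tcp_rot: [-0.664, 0.701, 0.098, 0.241]
contact_force: [0.2, -0.2, -4.2]
width: 0.458
gripper_force: 34.7
```

Call:
{"api": "carry_out", "payload": {
  "plan": [
    [[0,0,-0.02],[0.01,0,0.19]],
    [[0,0,-0.05],[0.01,0,0.38]],
    [[0,0,-0.07],[0.01,0,0.58]],
    [[0,0,-0.1],[0.01,0,0.77]],
    [[0,0,-0.12],[0.01,0,0.96]]
  ]
}}

```text
time_s: 6.45
tool_pos: [0.468, -0.2172, 0.2088]
tcp_rot: [0.704, -0.703, 0.071, -0.076]
contact_force: [0.6, 0.1, -2.6]
width: 0.457
gripper_force: 34.7
```

Call:
{"api": "carry_out", "payload": {
  "plan": [
    [[0,0,-0.03],[0,0,0.19]],
    [[0,0,-0.05],[0,0,0.38]],
    [[0,0,-0.05],[0,0,0.57]],
    [[0,0.01,-0.05],[0,0,0.76]],
    [[0,0.02,-0.05],[0,0,0.95]]
  ]
}}

```text
time_s: 6.87
tool_pos: [0.4651, -0.2316, 0.2028]
tcp_rot: [0.702, -0.666, 0.234, 0.091]
contact_force: [0.1, 0.6, -3.7]
width: 0.455
gripper_force: 34.7
```

Call:
{"api": "carry_out", "payload": {
  "plan": [
    [[0,0,0],[0,0,0.19]],
    [[0.01,0,0],[0,0,0.39]],
    [[0.01,0.01,0],[0,0,0.58]],
    [[0.01,0.01,0],[0,0,0.77]],
    [[0.01,0.02,0],[0,0,0.96]]
  ]
}}

```text
time_s: 7.28
tool_pos: [0.4652, -0.2314, 0.1963]
tcp_rot: [0.66, -0.592, 0.386, 0.255]
contact_force: [0.3, 0.0, -2.7]
width: 0.456
gripper_force: 34.7
```

Run:
```python
from plan import *
from rig import viewer
N=Mt(np.radians(12),1)
D=np.radians
run([((.462,-.2515,.19),N@Rz(D(166))),((.462,-.2515,.15),N@Rz(D(173)),.5)],wmax=.098)
for n in("scene","top"):
    d=viewer.get_image(n);np.savez(n+"2.npz",**d)
a=load("scene2")["color"][150:330,280:480];b=load("top2")["color"][150:330,300:500]
cv2.imwrite("pics/c2.png",np.hstack([cv2.resize(x,None,fx=1.95,fy=1.95,interpolation=cv2.INTER_CUBIC) for x in(a,b)])[...,::-1])
```

```text
t 7.2833 gp [ 0.4614 -0.2497  0.1962] F [ 0.2739  0.0328 -2.6704] w 0.45601876879155745
# n 4 ikerr 0.0000 q [-1.02  0.58  1.34  1.23  2.32  2.42] minmargin 0.23
# n 3 ikerr 0.0000 q [-1.02  0.63  1.34  1.18  2.3   2.47] minmargin 0.18
[[[0.0, 0.0, -0.0], [-0.0, 0.0, 0.19]], [[0.01, 0.0, -0.0], [-0.0, 0.0, 0.38]], [[0.01, 0.01, -0.0], [-0.0, 0.0, 0.57]], [[0.02, 0.01, -0.01], [-0.0, 0.0, 0.76]], [[0.06, 0.04, -0.01], [-0.0, 0.0, 0.84]]]
[[[0.04, 0.01, 0.0], [0.0, 0.0, 0.08]], [[0.08, 0.02, 0.0], [0.0, 0.0, 0.16]], [[0.08, 0.02, 0.0], [0.0, 0.0, 0.16]], [[0.08, 0.02, 0.0], [0.0, 0.0, 0.16]], [[0.08, 0.02, 0.0], [0.0, 0.0, 0.16]]]
# end grasp pt [ 0.4605 -0.2524  0.1499]
```

View pics/c2.png

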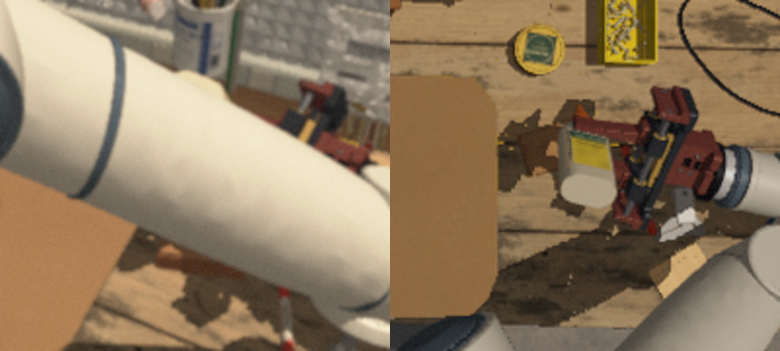

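The right half (top view) shows the bottle firmly held and about 140° over. The base is at (590,195) and the orange tip at (578,110), above the cork. I continue to 175° and lower it.

Run:
```python
from plan import *
N=Mt(np.radians(12),1)
D=np.radians
run([((.456,-.2515,.18),N@Rz(D(168))),((.454,-.2515,.13),N@Rz(D(175)),.6)],wmax=.098)
```

```text
t 7.3833 gp [ 0.4611 -0.2496  0.1957] F [-0.2387  0.2319 -3.2462] w 0.45794190257531986
# n 5 ikerr 0.0000 q [-1.03  0.58  1.35  1.21  2.32  2.43] minmargin 0.22
# n 3 ikerr 0.0000 q [-1.03  0.65  1.36  1.15  2.3   2.46] minmargin 0.19
[[[0.01, 0.01, -0.0], [-0.0, 0.0, 0.17]], [[0.01, 0.02, -0.0], [-0.0, 0.0, 0.33]], [[0.02, 0.03, -0.01], [-0.0, 0.0, 0.5]], [[0.03, 0.03, -0.01], [-0.0, 0.0, 0.67]], [[0.03, 0.04, -0.01], [-0.0, 0.01, 0.83]]]
[[[0.06, 0.02, -0.0], [-0.0, -0.0, 0.09]], [[0.11, 0.03, -0.0], [-0.0, -0.0, 0.17]], [[0.17, 0.04, -0.0], [-0.0, -0.0, 0.25]], [[0.17, 0.04, -0.0], [-0.0, -0.0, 0.25]], [[0.17, 0.04, -0.0], [-0.0, -0.0, 0.25]]]
# end grasp pt [ 0.4551 -0.2514  0.1291]
```

Call:
{"api": "carry_out", "payload": {
  "plan": [
    [[0.01,0.01,0],[0,0,0.17]],
    [[0.01,0.02,0],[0,0,0.33]],
    [[0.02,0.03,0],[0,0,0.5]],
    [[0.03,0.03,0],[0,0,0.67]],
    [[0.03,0.04,0],[0,0,0.83]]
  ]
}}

```text
time_s: 7.8
tool_pos: [0.4611, -0.2304, 0.1818]
tcp_rot: [0.594, -0.5, 0.498, 0.385]
contact_force: [-0.2, -0.3, -3.5]
width: 0.455
gripper_force: 34.7
```

Call:
{"api": "carry_out", "payload": {
  "plan": [
    [[0.05,0.02,0],[0,0,0.09]],
    [[0.1,0.03,0],[0,0,0.17]],
    [[0.13,0.04,0],[0,0,0.25]],
    [[0.15,0.04,0],[0,0,0.25]],
    [[0.15,0.04,0],[0,0,0.25]]
  ]
}}

```text
time_s: 8.22
tool_pos: [0.4586, -0.2296, 0.1338]
tcp_rot: [0.57, -0.468, 0.528, 0.422]
contact_force: [0.1, -0.0, -4.2]
width: 0.458
gripper_force: 34.7
```

Run:
```python
from plan import *
from rig import r
s=r.get_state();M=Q(s["tcp_rot"]);print("roll",np.degrees(np.arctan2(M[2,1],M[2,0])),"x axis",M[:,0],"q",s["q"], "down dir in tool",M.T@[0,0,-1])
run([((.455,-.2515,.126),M)],dec=3,vmax=.003)
```

```text
roll -174.97111242792866 x axis [ 0.0868 -0.0132 -0.9961] q [-1.0258  0.6424  1.3638  1.1542  2.2958  2.4606] down dir in tool [ 0.9961  0.0877 -0.0051]
t 8.2167 gp [ 0.4547 -0.2479  0.1337] F [ 0.0729 -0.0309 -4.2159] w 0.4577033383925064
# n 3 ikerr 0.0000 q [-1.03  0.66  1.35  1.15  2.29  2.45] minmargin 0.19
[[[0.009, -0.0, -0.004], [0.0, 0.0, 0.0]], [[0.017, -0.001, -0.008], [0.0, 0.0, 0.0]], [[0.026, -0.001, -0.012], [0.0, 0.0, 0.0]], [[0.026, -0.001, -0.012], [0.0, 0.0, 0.0]], [[0.026, -0.001, -0.012], [0.0, 0.0, 0.0]]]
# end grasp pt [ 0.4549 -0.2516  0.126 ]
```

Call:
{"api": "carry_out", "payload": {
  "plan": [
    [[0.009,0,-0.004],[0,0,0]],
    [[0.017,0.001,-0.008],[0,0,0]],
    [[0.023,0.002,-0.012],[0,0,0]],
    [[0.026,0.002,-0.012],[0,0,0]],
    [[0.026,0.002,-0.012],[0,0,0]]
  ]
}}

```text
time_s: 8.63
tool_pos: [0.458, -0.2337, 0.1282]
tcp_rot: [0.569, -0.469, 0.528, 0.42]
contact_force: [0.1, 0.7, -3.3]
width: 0.458
gripper_force: 34.7
```

Call:
{"api": "carry_out", "payload": {
  "plan": [
    [[0.002,0,0],[0,0,0]],
    [[0.004,0,0],[0,0,0]],
    [[0.005,0,0],[0,0,0]],
    [[0.005,0,0],[0,0,0]],
    [[0.005,0,0],[0,0,0]]
  ]
}}

```text
time_s: 9.05
tool_pos: [0.4582, -0.2336, 0.1267]
tcp_rot: [0.569, -0.469, 0.528, 0.421]
contact_force: [0.7, 0.2, -3.0]
width: 0.455
gripper_force: 34.7
```

Call:
{"api": "carry_out", "payload": {
  "plan": [
    [[0.002,0,0],[0,0,0]],
    [[0.004,0,0],[0,0,0]],
    [[0.005,0,0],[0,0,0]],
    [[0.005,0,0],[0,0,0]],
    [[0.005,0,0],[0,0,0]]
  ]
}}

```text
time_s: 9.47
tool_pos: [0.4583, -0.2336, 0.1252]
tcp_rot: [0.569, -0.469, 0.528, 0.421]
contact_force: [0.6, 0.4, -2.8]
width: 0.456
gripper_force: 34.7
```

Call:
{"api": "carry_out", "payload": {
  "plan": [
    [[0.001,0,0],[0,0,0]],
    [[0.002,0,0],[0,0,0]],
    [[0.003,0,0],[0,0,0]],
    [[0.003,0,0],[0,0,0]],
    [[0.003,0,0],[0,0,0]]
  ]
}}

```text
time_s: 9.88
tool_pos: [0.4584, -0.2336, 0.1243]
tcp_rot: [0.569, -0.469, 0.528, 0.421]
contact_force: [0.2, 0.2, -3.1]
width: 0.457
gripper_force: 34.7
```

Call:
{"api": "carry_out", "payload": {
  "plan": [
    [[0.001,0,0],[0,0,0]],
    [[0.002,0,0],[0,0,0]],
    [[0.003,0,0],[0,0,0]],
    [[0.003,0,0],[0,0,0]],
    [[0.003,0,0],[0,0,0]]
  ]
}}

```text
time_s: 10.3
tool_pos: [0.4584, -0.2336, 0.1234]
tcp_rot: [0.569, -0.469, 0.528, 0.421]
contact_force: [0.1, -0.4, -2.8]
width: 0.459
gripper_force: 34.7
```

Call:
{"api": "carry_out", "payload": {
  "plan": [
    [[0.001,0,0],[0,0,0]],
    [[0.002,0,0],[0,0,0]],
    [[0.003,0,0],[0,0,0]],
    [[0.003,0,0],[0,0,0]],
    [[0.003,0,0],[0,0,0]]
  ]
}}

```text
time_s: 10.72
tool_pos: [0.4585, -0.2337, 0.1225]
tcp_rot: [0.569, -0.469, 0.528, 0.421]
contact_force: [-0.0, -0.3, -2.8]
width: 0.453
gripper_force: 34.7
```

Call:
{"api": "carry_out", "payload": {
  "plan": [
    [[0.001,0,0],[0,0,0]],
    [[0.002,0,0],[0,0,0]],
    [[0.003,0,0],[0,0,0]],
    [[0.003,0,0],[0,0,0]],
    [[0.003,0,0],[0,0,0]]
  ]
}}

```text
time_s: 11.13
tool_pos: [0.4586, -0.2337, 0.1218]
tcp_rot: [0.57, -0.469, 0.528, 0.421]
contact_force: [0.5, -0.6, -2.0]
width: 0.46
gripper_force: 34.7
```

Call:
{"api": "carry_out", "payload": {
  "plan": [
    [[0.001,0,0],[0,0,0]],
    [[0.002,0,0],[0,0,0]],
    [[0.003,0,0],[0,0,0]],
    [[0.003,0,0],[0,0,0]],
    [[0.003,0,0],[0,0,0]]
  ]
}}

```text
time_s: 11.55
tool_pos: [0.4586, -0.2338, 0.1216]
tcp_rot: [0.57, -0.469, 0.528, 0.421]
contact_force: [-0.5, 0.9, 5.8]
width: 0.454
gripper_force: 34.7
```

Contact is made at about 8.7 N net. I hold it here for just over two seconds.

Call:
{"api": "carry_out", "payload": {
  "plan": [
    [[0,0,0],[0,0,0]],
    [[0,0,0],[0,0,0]],
    [[0,0,0],[0,0,0]],
    [[0,0,0],[0,0,0]],
    [[0,0,0],[0,0,0]]
  ]
}}

```text
time_s: 11.97
tool_pos: [0.4586, -0.2338, 0.1216]
tcp_rot: [0.57, -0.469, 0.528, 0.421]
contact_force: [0.7, 0.5, 4.8]
width: 0.455
gripper_force: 34.7
```

Call:
{"api": "carry_out", "payload": {
  "plan": [
    [[0,0,0],[0,0,0]],
    [[0,0,0],[0,0,0]],
    [[0,0,0],[0,0,0]],
    [[0,0,0],[0,0,0]],
    [[0,0,0],[0,0,0]]
  ]
}}

```text
time_s: 12.38
tool_pos: [0.4586, -0.2338, 0.1216]
tcp_rot: [0.57, -0.469, 0.528, 0.421]
contact_force: [-0.1, 0.2, 5.4]
width: 0.451
gripper_force: 34.7
```

Call:
{"api": "carry_out", "payload": {
  "plan": [
    [[0,0,0],[0,0,0]],
    [[0,0,0],[0,0,0]],
    [[0,0,0],[0,0,0]],
    [[0,0,0],[0,0,0]],
    [[0,0,0],[0,0,0]]
  ]
}}

```text
time_s: 12.8
tool_pos: [0.4586, -0.2338, 0.1216]
tcp_rot: [0.57, -0.469, 0.528, 0.421]
contact_force: [-0.9, 0.7, 5.4]
width: 0.454
gripper_force: 34.7
```

Call:
{"api": "carry_out", "payload": {
  "plan": [
    [[0,0,0],[0,0,0]],
    [[0,0,0],[0,0,0]],
    [[0,0,0],[0,0,0]],
    [[0,0,0],[0,0,0]],
    [[0,0,0],[0,0,0]]
  ]
}}

```text
time_s: 13.22
tool_pos: [0.4586, -0.2338, 0.1216]
tcp_rot: [0.57, -0.469, 0.528, 0.42]
contact_force: [-0.6, -0.3, 5.0]
width: 0.454
gripper_force: 34.7
```

Call:
{"api": "carry_out", "payload": {
  "plan": [
    [[0,0,0],[0,0,0]],
    [[0,0,0],[0,0,0]],
    [[0,0,0],[0,0,0]],
    [[0,0,0],[0,0,0]],
    [[0,0,0],[0,0,0]]
  ]
}}

```text
time_s: 13.63
tool_pos: [0.4586, -0.2338, 0.1216]
tcp_rot: [0.57, -0.469, 0.528, 0.421]
contact_force: [-0.8, 1.7, 5.1]
width: 0.457
gripper_force: 34.7
```

Run:
```python
from plan import *
from rig import r,viewer
d=viewer.get_image("top");np.savez("top3.npz",**d)
cv2.imwrite("pics/t3.png",cv2.resize(d["color"][130:310,300:500],None,fx=3,fy=3,interpolation=cv2.INTER_CUBIC)[...,::-1])
s=r.get_state();M0=Q(s["tcp_rot"]);N=Mt(np.radians(12),1);D=np.radians
run([((.456,-.2515,.15),M0,.4),((.458,-.24,.21),N@Rz(D(155))),((.46,-.18,.23),N@Rz(D(80))),((.455,-.06,.26),Mt(0,1))],wmax=.098)
```

```text
t 13.6833 gp [ 0.4547 -0.2521  0.1215] F [-0.7162  0.8567  5.4241] w 0.458620679773575
# n 2 ikerr 0.0000 q [-1.03  0.63  1.35  1.17  2.31  2.49] minmargin 0.16
# n 4 ikerr 0.0000 q [-1.02  0.52  1.37  1.25  2.32  2.25] minmargin 0.16
# n 14 ikerr 0.0000 q [-0.96  0.38  1.52  1.28  2.28  0.96] minmargin 0.37
# n 15 ikerr 0.0000 q [-0.77  0.25  1.62  1.29  2.29 -0.41] minmargin 0.39
[[[-0.05, -0.01, 0.0], [-0.0, 0.0, 0.0]], [[-0.09, -0.01, 0.0], [-0.0, 0.0, 0.0]], [[-0.14, -0.02, 0.01], [0.0, 0.0, -0.17]], [[-0.19, -0.02, 0.02], [0.0, 0.0, -0.35]], [[-0.24, -0.02, 0.03], [0.0, 0.0, -0.52]]]
[[[-0.05, -0.02, 0.01], [0.0, 0.01, -0.17]], [[-0.05, -0.02, 0.03], [0.0, 0.01, -0.36]], [[-0.06, -0.02, 0.04], [-0.0, 0.01, -0.54]], [[-0.06, -0.02, 0.05], [-0.0, 0.01, -0.73]], [[-0.07, -0.02, 0.07], [-0.0, 0.01, -0.92]]]
[[[-0.01, -0.0, 0.01], [0.0, -0.0, -0.19]], [[-0.01, -0.0, 0.03], [0.0, -0.0, -0.37]], [[-0.02, -0.0, 0.04], [0.0, -0.0, -0.56]], [[-0.02, -0.01, 0.06], [0.0, -0.0, -0.75]], [[-0.03, -0.01, 0.07], [0.0, -0.0, -0.93]]]
[[[-0.0, -0.0, 0.01], [0.0, -0.0, -0.19]], [[-0.0, -0.0, 0.03
[... 169 characters left out ...]
, 0.03], [0.03, -0.02, -0.18]], [[-0.01, -0.01, 0.05], [0.05, -0.04, -0.37]], [[-0.02, -0.02, 0.08], [0.07, -0.06, -0.55]], [[-0.02, -0.03, 0.1], [0.1, -0.08, -0.74]], [[-0.03, -0.03, 0.13], [0.12, -0.1, -0.93]]]
[[[0.0, -0.01, 0.02], [0.02, -0.02, -0.18]], [[-0.0, -0.02, 0.05], [0.05, -0.04, -0.37]], [[-0.0, -0.03, 0.08], [0.07, -0.06, -0.55]], [[-0.0, -0.04, 0.1], [0.09, -0.08, -0.74]], [[-0.0, -0.04, 0.13], [0.12, -0.1, -0.92]]]
[[[0.0, -0.01, 0.03], [0.02, -0.02, -0.19]], [[0.01, -0.02, 0.05], [0.04, -0.04, -0.37]], [[0.01, -0.02, 0.08], [0.06, -0.06, -0.56]], [[0.01, -0.03, 0.11], [0.09, -0.08, -0.74]], [[0.02, -0.03, 0.13], [0.11, -0.1, -0.93]]]
# end grasp pt [ 0.4566 -0.0616  0.2604]
```

View pics/t3.png

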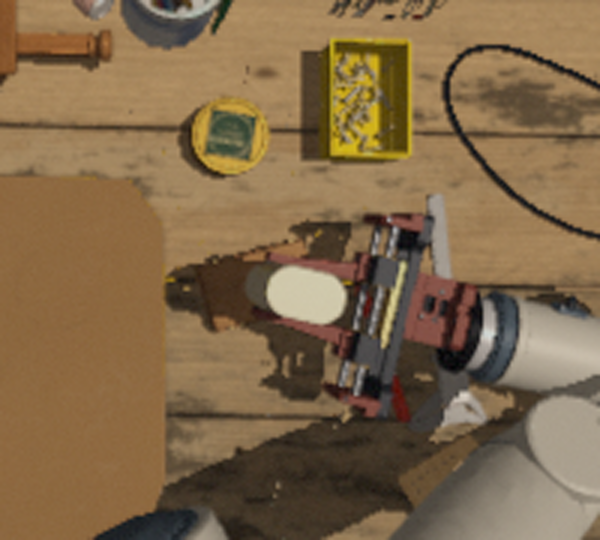

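The base of the inverted bottle is at (307,293), centred over the cork, and the tin is undisturbed at (230,135). The pressing is done, so I lift and turn it back.

Call:
{"api": "carry_out", "payload": {
  "plan": [
    [[-0.05,0,0],[0,0,0]],
    [[-0.09,-0.01,0],[0,0,0]],
    [[-0.14,-0.02,0.01],[0,0,-0.17]],
    [[-0.19,-0.02,0.02],[0,0,-0.35]],
    [[-0.24,-0.02,0.03],[0,0,-0.52]]
  ]
}}

```text
time_s: 14.1
tool_pos: [0.4604, -0.2248, 0.1934]
tcp_rot: [0.62, -0.534, 0.462, 0.342]
contact_force: [0.1, -0.3, -2.0]
width: 0.461
gripper_force: 34.7
```

Call:
{"api": "carry_out", "payload": {
  "plan": [
    [[-0.05,-0.02,0.01],[0,0.01,-0.17]],
    [[-0.05,-0.02,0.03],[0,0.01,-0.36]],
    [[-0.06,-0.02,0.04],[0,0.01,-0.54]],
    [[-0.06,-0.02,0.05],[0,0.01,-0.73]],
    [[-0.07,-0.02,0.07],[0,0.01,-0.92]]
  ]
}}

```text
time_s: 14.52
tool_pos: [0.4632, -0.2041, 0.2145]
tcp_rot: [0.68, -0.627, 0.33, 0.19]
contact_force: [0.6, 0.1, -3.0]
width: 0.456
gripper_force: 34.7
```

Call:
{"api": "carry_out", "payload": {
  "plan": [
    [[-0.01,0,0.01],[0,0,-0.19]],
    [[-0.01,0,0.03],[0,0,-0.37]],
    [[-0.02,0,0.04],[0,0,-0.56]],
    [[-0.02,-0.01,0.06],[0,0,-0.75]],
    [[-0.03,-0.01,0.07],[0,0,-0.93]]
  ]
}}

```text
time_s: 14.93
tool_pos: [0.4635, -0.1822, 0.2231]
tcp_rot: [0.706, -0.686, 0.176, 0.028]
contact_force: [-0.6, 0.3, -3.0]
width: 0.455
gripper_force: 34.7
```

Call:
{"api": "carry_out", "payload": {
  "plan": [
    [[0,0,0.01],[0,0,-0.19]],
    [[0,0,0.03],[0,0,-0.38]],
    [[-0.01,-0.01,0.04],[0,0,-0.56]],
    [[-0.01,-0.01,0.06],[0,0,-0.75]],
    [[-0.02,-0.02,0.07],[0,0,-0.94]]
  ]
}}

```text
time_s: 15.35
tool_pos: [0.4638, -0.1607, 0.23]
tcp_rot: [-0.693, 0.708, -0.012, 0.136]
contact_force: [0.2, 1.4, -3.5]
width: 0.456
gripper_force: 34.7
```

Call:
{"api": "carry_out", "payload": {
  "plan": [
    [[0,0,0.03],[0.03,-0.02,-0.18]],
    [[-0.01,-0.01,0.05],[0.05,-0.04,-0.37]],
    [[-0.02,-0.02,0.08],[0.07,-0.06,-0.55]],
    [[-0.02,-0.03,0.1],[0.1,-0.08,-0.74]],
    [[-0.03,-0.03,0.13],[0.12,-0.1,-0.93]]
  ]
}}

```text
time_s: 15.77
tool_pos: [0.4618, -0.1208, 0.2382]
tcp_rot: [-0.663, 0.674, 0.173, 0.276]
contact_force: [0.0, 0.7, -2.6]
width: 0.454
gripper_force: 34.7
```

Call:
{"api": "carry_out", "payload": {
  "plan": [
    [[0,-0.01,0.02],[0.02,-0.02,-0.18]],
    [[0,-0.02,0.05],[0.05,-0.04,-0.37]],
    [[0,-0.03,0.08],[0.07,-0.06,-0.55]],
    [[0,-0.04,0.1],[0.09,-0.08,-0.74]],
    [[0,-0.04,0.13],[0.12,-0.1,-0.92]]
  ]
}}

```text
time_s: 16.18
tool_pos: [0.4599, -0.0815, 0.2491]
tcp_rot: [-0.598, 0.603, 0.347, 0.397]
contact_force: [-0.4, -0.3, -3.3]
width: 0.454
gripper_force: 34.7
```

Call:
{"api": "carry_out", "payload": {
  "plan": [
    [[0,-0.01,0.03],[0.02,-0.02,-0.19]],
    [[0.01,-0.02,0.05],[0.04,-0.04,-0.37]],
    [[0.01,-0.02,0.08],[0.06,-0.06,-0.56]],
    [[0.01,-0.03,0.11],[0.09,-0.08,-0.74]],
    [[0.02,-0.03,0.13],[0.11,-0.1,-0.93]]
  ]
}}

```text
time_s: 16.6
tool_pos: [0.4568, -0.042, 0.2591]
tcp_rot: [-0.499, 0.5, 0.501, 0.499]
contact_force: [-0.0, -0.4, -4.0]
width: 0.453
gripper_force: 34.7
```

Run:
```python
from plan import *
from rig import r
s=r.get_state();print(Q(s["tcp_rot"]))
run([((.393,.17,.20),Mt(np.radians(-20),1))],wmax=.098,vmax=.03)
```

```text
[[-0.0012  1.     -0.0005]
 [ 0.0029  0.0005  1.    ]
 [ 1.      0.0012 -0.0029]]
t 16.6 gp [ 0.4569 -0.0607  0.2591] F [-0.0475 -0.4478 -4.0162] w 0.45256256597947386
# n 9 ikerr 0.0000 q [-0.34  0.16  1.85  1.24  2.18 -0.54] minmargin 0.40
[[[-0.02, -0.03, 0.09], [0.08, 0.0, 0.0]], [[-0.04, -0.05, 0.17], [0.15, 0.0, 0.0]], [[-0.06, -0.08, 0.26], [0.23, 0.0, 0.0]], [[-0.09, -0.1, 0.34], [0.31, 0.0, 0.0]], [[-0.11, -0.13, 0.43], [0.39, 0.0, 0.0]]]
[[[-0.02, -0.01, 0.08], [0.07, 0.0, 0.0]], [[-0.04, -0.02, 0.17], [0.15, 0.0, 0.0]], [[-0.06, -0.03, 0.26], [0.23, 0.01, 0.0]], [[-0.08, -0.04, 0.35], [0.31, 0.01, 0.0]], [[-0.08, -0.04, 0.35], [0.31, 0.01, 0.0]]]
# end grasp pt [0.3921 0.17   0.2013]
```

Call:
{"api": "carry_out", "payload": {
  "plan": [
    [[-0.02,-0.03,0.09],[0.08,0,0]],
    [[-0.04,-0.05,0.17],[0.15,0,0]],
    [[-0.06,-0.08,0.26],[0.23,0,0]],
    [[-0.09,-0.1,0.34],[0.31,0,0]],
    [[-0.11,-0.13,0.43],[0.39,0,0]]
  ]
}}

```text
time_s: 17.02
tool_pos: [0.4179, 0.0873, 0.2256]
tcp_rot: [-0.546, 0.45, 0.547, 0.447]
contact_force: [1.0, -0.1, -3.0]
width: 0.458
gripper_force: 34.7
```

Call:
{"api": "carry_out", "payload": {
  "plan": [
    [[-0.02,-0.01,0.08],[0.07,0,0]],
    [[-0.04,-0.02,0.17],[0.15,0,0]],
    [[-0.06,-0.03,0.26],[0.23,0,0]],
    [[-0.08,-0.04,0.35],[0.31,0,0]],
    [[-0.08,-0.04,0.35],[0.31,0,0]]
  ]
}}

```text
time_s: 17.43
tool_pos: [0.3843, 0.1902, 0.2008]
tcp_rot: [0.581, -0.406, -0.58, -0.402]
contact_force: [-0.0, 0.5, -3.5]
width: 0.457
gripper_force: 34.7
```

Run:
```python
from plan import *
from rig import r,viewer
run([((.393,.17,.135),Mt(np.radians(-20),1))],dec=3,vmax=.02)
for n in("scene","top"): np.savez(n+"4.npz",**viewer.get_image(n))
a=load("scene4")["color"][100:280,160:360];b=load("top4")["color"][150:330,190:390]
cv2.imwrite("pics/c4.png",np.hstack([cv2.resize(x,None,fx=2,fy=2.,interpolation=cv2.INTER_CUBIC) for x in(a,b)])[...,::-1])
```

```text
t 17.4333 gp [0.3908 0.1727 0.2008] F [-0.0343  0.4616 -3.5145] w 0.4568528463019281
# n 4 ikerr 0.0000 q [-0.34  0.28  1.85  1.16  2.14 -0.68] minmargin 0.51
[[[-0.055, 0.001, -0.003], [-0.003, 0.001, -0.002]], [[-0.11, 0.003, -0.005], [-0.006, 0.002, -0.005]], [[-0.164, 0.004, -0.008], [-0.009, 0.003, -0.007]], [[-0.219, 0.005, -0.011], [-0.011, 0.004, -0.01]], [[-0.219, 0.005, -0.011], [-0.011, 0.004, -0.01]]]
# end grasp pt [0.393  0.1698 0.1351]
```

View pics/c4.png

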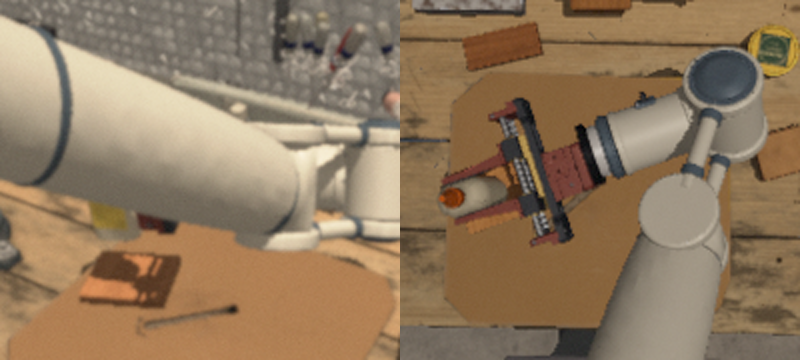

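In the scene half (left) the arm hides the bottle. The top half (right) shows it held upright over the board with the tip at (453,198). I check its tilt from the tip.

Run:
```python
from plan import *
t=load("top4");h=cv2.cvtColor(t["color"][235:265,200:235],cv2.COLOR_RGB2HSV)
m=(((h[...,0]<12)&(h[...,1]>200)&(h[...,2]>120)));ys,xs=np.nonzero(m);u=np.array([xs.mean()+200,ys.mean()+235]);print(u,len(xs),"bbox",xs.min()+200,xs.max()+200,ys.min()+235,ys.max()+235)
X=np.array([.3908,.1727,.2008+.0917]);print("tip expected px",proj(t,X),"nozzle mid",proj(t,X-[0,0,.035]),"foot",proj(t,X-[0,0,.05]))
print("tip xy if blob centre at z-.02",plane(t,u,.2725))
t0=load("top0");X0=np.array([.4904,-.0907,.1994]);print("ref tip",proj(t0,X0),proj(t0,X0-[0,0,.035]),"orange blob seen 331.7,210.4")
```

```text
[216.     248.6154] 13 bbox 210 220 244 252
tip expected px [210.3247 250.4847] nozzle mid [214.829  249.7625] foot [216.6449 249.4714]
tip xy if blob centre at z-.02 [0.3941 0.1661 0.2725]
ref tip [332.5207 209.5095] [331.9245 210.4153] orange blob seen 331.7,210.4
```

Call:
{"api": "carry_out", "payload": {
  "plan": [
    [[-0.055,0.001,-0.003],[-0.003,0.001,-0.002]],
    [[-0.11,0.003,-0.005],[-0.006,0.002,-0.005]],
    [[-0.164,0.004,-0.008],[-0.009,0.003,-0.007]],
    [[-0.2,0.005,-0.011],[-0.011,0.004,-0.01]],
    [[-0.219,0.005,-0.011],[-0.011,0.004,-0.01]]
  ]
}}

```text
time_s: 17.95
tool_pos: [0.3887, 0.1834, 0.1354]
tcp_rot: [-0.578, 0.407, 0.578, 0.408]
contact_force: [0.3, 0.1, -3.5]
width: 0.454
gripper_force: 34.7
```

Call:
{"api": "carry_out", "payload": {
  "plan": [
    [[-0.006,0,0],[0,0,0]],
    [[-0.012,0,0],[0,0,0]],
    [[-0.018,0,0],[0,0,0]],
    [[-0.023,0,0],[0,0,0]],
    [[-0.023,0,0],[0,0,0]]
  ]
}}

```text
time_s: 18.37
tool_pos: [0.3884, 0.1841, 0.1297]
tcp_rot: [-0.578, 0.406, 0.579, 0.408]
contact_force: [-0.1, 0.7, -3.9]
width: 0.452
gripper_force: 34.7
```

Call:
{"api": "carry_out", "payload": {
  "plan": [
    [[-0.002,0,0],[0,0,0]],
    [[-0.004,0,0],[0,0,0]],
    [[-0.006,0,0],[0,0,0]],
    [[-0.006,0,0],[0,0,0]],
    [[-0.006,0,0],[0,0,0]]
  ]
}}

```text
time_s: 18.78
tool_pos: [0.3883, 0.1842, 0.1278]
tcp_rot: [-0.578, 0.406, 0.579, 0.408]
contact_force: [-0.3, -0.8, -3.4]
width: 0.462
gripper_force: 34.7
```

```bash
python3 log.py | head -4
```

```text
t 18.7833 q [-0.343   0.2996  1.8477  1.1508  2.1321 -0.7019] p [0.3883 0.1842 0.1278] F [-0.2615 -0.7761 -3.4298] w 0.4619237240804627
[[-0.0025  0.9413 -0.3375]
 [-0.0017  0.3375  0.9413]
 [ 1.      0.0029  0.0008]]
```

Call:
{"api": "carry_out", "payload": {
  "plan": [
    [[-0.002,0,0],[0,0,0]],
    [[-0.004,0,0],[0,0,0]],
    [[-0.006,0,0],[0,0,0]],
    [[-0.006,0,0],[0,0,0]],
    [[-0.006,0,0],[0,0,0]]
  ]
}}

```text
time_s: 19.2
tool_pos: [0.3883, 0.1842, 0.1259]
tcp_rot: [-0.578, 0.406, 0.579, 0.408]
contact_force: [0.4, -0.9, -3.5]
width: 0.453
gripper_force: 34.7
```

Call:
{"api": "carry_out", "payload": {
  "plan": [
    [[-0.001,0,0],[0,0,0]],
    [[-0.002,0,0],[0,0,0]],
    [[-0.003,0,0],[0,0,0]],
    [[-0.003,0,0],[0,0,0]],
    [[-0.003,0,0],[0,0,0]]
  ]
}}

```text
time_s: 19.62
tool_pos: [0.3883, 0.1842, 0.125]
tcp_rot: [-0.578, 0.406, 0.579, 0.408]
contact_force: [0.3, 0.7, -4.2]
width: 0.45
gripper_force: 34.7
```

Call:
{"api": "carry_out", "payload": {
  "plan": [
    [[-0.001,0,0],[0,0,0]],
    [[-0.002,0,0],[0,0,0]],
    [[-0.003,0,0],[0,0,0]],
    [[-0.003,0,0],[0,0,0]],
    [[-0.003,0,0],[0,0,0]]
  ]
}}

```text
time_s: 20.03
tool_pos: [0.3883, 0.1842, 0.1241]
tcp_rot: [-0.578, 0.406, 0.579, 0.408]
contact_force: [-0.4, -0.7, -2.9]
width: 0.455
gripper_force: 34.7
```

Call:
{"api": "carry_out", "payload": {
  "plan": [
    [[-0.001,0,0],[0,0,0]],
    [[-0.002,0,0],[0,0,0]],
    [[-0.003,0,0],[0,0,0]],
    [[-0.003,0,0],[0,0,0]],
    [[-0.003,0,0],[0,0,0]]
  ]
}}

```text
time_s: 20.45
tool_pos: [0.3883, 0.1842, 0.1234]
tcp_rot: [-0.578, 0.406, 0.579, 0.408]
contact_force: [0.3, 0.6, -2.1]
width: 0.454
gripper_force: 34.7
```

Call:
{"api": "carry_out", "payload": {
  "plan": [
    [[-0.001,0,0],[0,0,0]],
    [[-0.002,0,0],[0,0,0]],
    [[-0.003,0,0],[0,0,0]],
    [[-0.003,0,0],[0,0,0]],
    [[-0.003,0,0],[0,0,0]]
  ]
}}

```text
time_s: 20.87
tool_pos: [0.3883, 0.184, 0.1233]
tcp_rot: [-0.578, 0.405, 0.579, 0.408]
contact_force: [-1.8, -1.1, 5.6]
width: 0.455
gripper_force: 34.8
```

Touchdown at about 9 N. I ease off, open the gripper and back away.

Call:
{"api": "carry_out", "payload": {
  "plan": [
    [[0.001,0,0],[0,0,0]],
    [[0.002,0,0],[0,0,0]],
    [[0.002,0,0],[0,0,0]],
    [[0.002,0,0],[0,0,0]],
    [[0.002,0,0],[0,0,0]]
  ]
}}

```text
time_s: 21.28
tool_pos: [0.3883, 0.1842, 0.1233]
tcp_rot: [-0.578, 0.406, 0.579, 0.408]
contact_force: [-1.7, 0.8, 5.7]
width: 0.45
gripper_force: 34.8
```

Call:
{"api": "carry_out", "payload": {
  "plan": [
    [[0,0,0],[0,0,0]],
    [[0,0,0],[0,0,0]],
    [[0,0,0],[0,0,0]],
    [[0,0,0],[0,0,0]],
    [[0,0,0],[0,0,0]]
  ],
  "grip": 0.85
}}

```text
time_s: 21.7
tool_pos: [0.3884, 0.1842, 0.1227]
tcp_rot: [-0.578, 0.406, 0.579, 0.408]
contact_force: [0.3, -0.3, 0.3]
width: 0.797
gripper_force: 0.0
```

Call:
{"api": "carry_out", "payload": {
  "plan": [
    [[0,0,0],[0,0,0]],
    [[0,0,0],[0,0,0]],
    [[0,0,0],[0,0,0]],
    [[0,0,0],[0,0,0]],
    [[0,0,0],[0,0,0]]
  ]
}}

```text
time_s: 22.12
tool_pos: [0.3883, 0.1842, 0.123]
tcp_rot: [-0.578, 0.406, 0.579, 0.408]
contact_force: [-0.1, -0.2, -0.4]
width: 0.849
gripper_force: 0.0
```

Run:
```python
from plan import *
from rig import r
s=r.get_state();M=Q(s["tcp_rot"]);g=s["tool_pos"]-.0187*M[:,2]
run([(g-.12*M[:,2],M),(g-.16*M[:,2]+[0,0,.15],M)],vmax=.025)
```

```text
t 22.1167 gp [0.3946 0.1666 0.1229] F [-0.0768 -0.2047 -0.4075] w 0.8486372446521506
# n 5 ikerr 0.0000 q [-0.5   0.48  1.63  1.06  2.27 -0.72] minmargin 0.42
# n 7 ikerr 0.0000 q [-0.54  0.32  1.51  1.27  2.41 -0.4 ] minmargin 0.28
[[[0.0, 0.0, -0.08], [-0.0, 0.0, 0.0]], [[0.0, -0.0, -0.16], [-0.0, 0.0, 0.0]], [[-0.0, 0.0, -0.24], [-0.0, 0.0, 0.0]], [[-0.0, 0.0, -0.32], [-0.0, 0.0, 0.0]], [[0.0, -0.0, -0.4], [-0.0, 0.0, 0.0]]]
[[[0.07, 0.0, -0.02], [-0.0, 0.0, 0.0]], [[0.14, 0.0, -0.04], [-0.0, 0.0, 0.0]], [[0.21, 0.0, -0.06], [-0.0, 0.0, 0.0]], [[0.29, 0.0, -0.08], [-0.0, 0.0, 0.0]], [[0.36, 0.0, -0.1], [-0.0, 0.0, 0.0]]]
[[[0.07, 0.0, -0.01], [-0.0, 0.0, 0.0]], [[0.14, 0.0, -0.03], [-0.0, 0.0, 0.0]], [[0.14, 0.0, -0.03], [-0.0, 0.0, 0.0]], [[0.14, 0.0, -0.03], [-0.0, 0.0, 0.0]], [[0.14, 0.0, -0.03], [-0.0, 0.0, 0.0]]]
# end grasp pt [0.4479 0.0167 0.2728]
```

Call:
{"api": "carry_out", "payload": {
  "plan": [
    [[0,0,-0.07],[0,0,0]],
    [[0,0,-0.15],[0,0,0]],
    [[0,0,-0.23],[0,0,0]],
    [[0,0,-0.32],[0,0,0]],
    [[0,0,-0.4],[0,0,0]]
  ]
}}

```text
time_s: 22.53
tool_pos: [0.4292, 0.07, 0.1229]
tcp_rot: [-0.578, 0.406, 0.579, 0.408]
contact_force: [-0.4, 0.1, 0.5]
width: 0.848
gripper_force: 0.0
```

Call:
{"api": "carry_out", "payload": {
  "plan": [
    [[0.07,0,-0.02],[0,0,0]],
    [[0.14,0,-0.04],[0,0,0]],
    [[0.21,0,-0.06],[0,0,0]],
    [[0.29,0,-0.08],[0,0,0]],
    [[0.36,0,-0.1],[0,0,0]]
  ]
}}

```text
time_s: 22.95
tool_pos: [0.4387, 0.0424, 0.2321]
tcp_rot: [-0.578, 0.406, 0.579, 0.408]
contact_force: [-0.4, 0.6, 0.4]
width: 0.852
gripper_force: 0.0
```

Call:
{"api": "carry_out", "payload": {
  "plan": [
    [[0.07,0,-0.01],[0,0,0]],
    [[0.14,0,-0.03],[0,0,0]],
    [[0.14,0,-0.03],[0,0,0]],
    [[0.14,0,-0.03],[0,0,0]],
    [[0.14,0,-0.03],[0,0,0]]
  ]
}}

```text
time_s: 23.37
tool_pos: [0.4415, 0.0345, 0.2719]
tcp_rot: [0.578, -0.406, -0.578, -0.408]
contact_force: [0.5, -0.7, -0.2]
width: 0.85
gripper_force: 0.0
```

Run:
```python
from h import *
from rig import r,viewer
t=viewer.get_image("top");s=viewer.get_image("scene")
a=s["color"][120:300,160:360];b=t["color"][150:330,190:390]
cv2.imwrite("pics/c5.png",np.hstack([cv2.resize(x,None,fx=2,fy=2.,interpolation=cv2.INTER_CUBIC) for x in(a,b)])[...,::-1])
h=cv2.cvtColor(t["color"][225:270,200:280],cv2.COLOR_RGB2HSV);m=(h[...,0]<12)&(h[...,1]>200)&(h[...,2]>120);ys,xs=np.nonzero(m)
u=(xs.mean()+200,ys.mean()+225);print("nozzle blob",u,"axis xy at z .19",plane(t,u,.19),"expected px",proj(t,np.array([.3946,.1666,.19])))
print(r.get_state()["contact_force"])
```

```text
nozzle blob (np.float64(226.66666666666666), np.float64(246.33333333333334)) axis xy at z .19 [0.3963 0.1629 0.19  ] expected px [225.098  247.0072]
[-0.8091  0.0641 -0.0971]
```

View pics/c5.png

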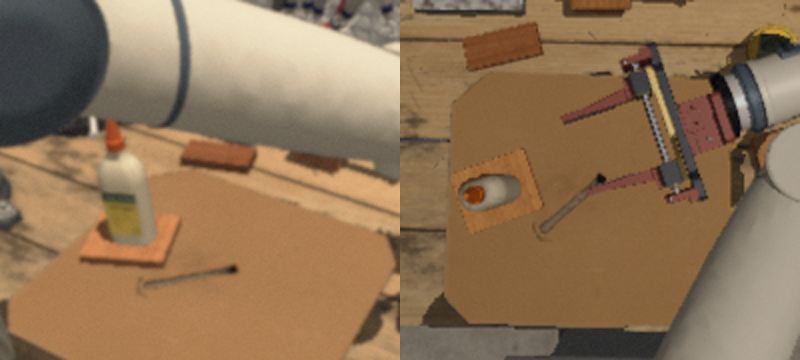

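The bottle stands upright in the middle of the board, at (130,200) in the left half and (490,192) in the right half. The gripper is clear and the offcut is in place. I hand it in.

```bash
python3 -c "
from rig import r
print(r.job_done())"
```

```text
the job is handed in; nothing more can be done
None
```

I pressed the inverted bottle's nozzle on the cork block for about 2 s at roughly 8–9 N, then stood the bottle upright near the middle of the board (about 4 mm off by my measurement), with no sign of the tin or offcut having moved; the job is handed in, but no verdict came back.

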